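Clear the sloped tube rack into the right trays

TASK

Sort the three tubes lying in the sloped rack: lay the two blue-capped plastic tubes flat in the pink tray and the amber glass tube with the white stopper flat in the orange tray, letting none of them drop. Also gently slide the pink tray home, so that it ends square and flush against both yellow-striped stops of its bay with its tubes in it. Leave the spatula, the jar and the beaker where they are.

Things in the scene. Friction and masses are not known exactly. Their poses are not given: they have to be found in the camera images.
- plastic_a: Plastic tube: whitish body 28 mm diameter, 98 mm long, blue screw cap 32 mm diameter, 20 mm long (118 mm in all), about 50 g. Own x along the axis, cap at +x; origin on the axis 58 mm from the foot end, near the balance point. Starts in a rack slot, axis along the rack's x but rising 28 degrees towards +x (cap up, away from the robot).
- plastic_b: Plastic tube: whitish body 28 mm diameter, 98 mm long, blue screw cap 32 mm diameter, 20 mm long (118 mm in all), about 50 g. Own x along the axis, cap at +x; origin on the axis 58 mm from the foot end, near the balance point. Starts in a rack slot, axis along the rack's x but rising 28 degrees towards +x (cap up, away from the robot).
- glass: Glass tube: amber-brown body 28 mm diameter, 100 mm long, 8 mm neck, white stopper 32 mm diameter, 12 mm long, with 10 mm tip (130 mm in all), about 70 g. Own x along the axis, stopper at +x; origin on the axis 58 mm from the foot end, near the balance point. Starts in a rack slot, axis along the rack's x but rising 28 degrees towards +x (cap up, away from the robot).
- rack: Fixed sloped rack, 200 mm wide (y), 165 mm deep; three slots at its y = -66, 0, 66 mm, any tube in any slot. Origin: centre of underside; x points up the slope, away from the robot. Tube origins rest at its x = 0, z = 95 mm. 38 mm are free between tube bodies.
- rack_open (a point): Centre of the open middle of the rack, at tube-axis height (its x = 0, y = 0, z = 95 mm). The tubes lie on two cross rails 32 mm up and down the slope from here, each 8 mm wide, with 3 mm blue pins beside each tube reaching almost to axis height. Between the rails 56 mm are open below, room for fingertips.
- rack_bar (a point): Middle of a steel bar, 12 mm thick, along the rack's y over all slots, at rack x = 10, z = 220 mm, held by side arms at y = +-94 mm from posts at x = 75 mm. An upright gripper does not fit under it; one tilted about 28 degrees, square to the tubes and leaning back towards the robot, does.
- pink_tray: loose pink open tray, 190 mm (x) by 160 mm (y), 40 mm high, walls and floor 5 mm thick, about 0.35 kg. Origin: centre of its underside. It starts empty, 20 to 45 mm short of both stops of its bay and slightly turned.
- orange_tray: fixed orange open tray, 190 mm (x) by 160 mm (y), 40 mm high, walls and floor 5 mm thick. Origin: centre of its underside. It stands on the other side of the rack from the bay.
- bay: Fixed bay, left or right of the rack: two dark steel stop rails on the bench, 28 mm high, 12 mm wide, with a yellow stripe. Origin: where the pink tray's origin comes when home. One rail's face is at its x = 95 mm (meets the tray's far wall), the other's at y = -80 mm (meets the tray's right wall).
- spatula: bystander: spatula lying on the bench in front of the rack, 170 mm long, handle to its own -x; origin: centre of its underside
- jar: bystander: white jar, 54 mm across, 62 mm high; origin: centre of its underside
- beaker: bystander: glass beaker, 66 mm across the rim, 80 mm high; origin: centre of its underside
Mind the look-alikes: they are no part of the job. Of the things like the glass, leave any that is green or purple; of the rest the larger one is meant.

How it is judged:
By the outcome, as a careful person would: the job done as asked, in the order asked, and still so for the second after the job is handed in, with the robot touching nothing.
It also fails if it takes over 72 s, if anything falls off the work surface, if the arm or the gripper's body presses on something with over 40 N, if the wrist force passes 120 N, or if a joint passes its speed limit or range.

ROBOT

A 7-joint arm with a two-finger parallel gripper is mounted at the origin on the work surface. World frame = base frame: x ahead of the robot, y to its left, z up, the work surface at z = 0. Lengths are in m, angles in rad, forces in N, time in s.
With the tool pointing down it reaches from about 0.4 to 0.75 m from the base axis. Payload 19.5 kg.
Tool frame: the origin (TCP) lies at the very end of the fingers, on their centre line; the grasp point (between the pads) lies 19 mm behind it; y points along the fingers, x is the direction in which the jaws open and shut, and the axes are right-handed (so a half turn about y gives the same grasp; the last joint's range is limited). The gripper opens to 85 mm and grips with 20 to 120 N. Pads are 22 mm wide; open, the fingers measure 114 mm over their backs; the gripper's body (76 mm by 85 mm) begins 54 mm behind the grasp point. The pads swing forward as they close: fully open they stand 13 mm farther back than shut.
Start: joints at [1.274, 0.707, -0.028, 1.485, 0.022, 0.951, -0.075], TCP at [0.145, -0.556, 0.231] pointing down, gripper open.
Joint ranges: [-2.71, 2.71], [-0.32, 2.16], [-1.57, 1.52], [0, 2.45], [-1.46, 4.6], [0, 2.02], [-2.83, 2.83]. Speed limits (rad/s): [1.89, 1.89, 2.57, 2.57, 3.01, 3.01, 3.01].

INTERFACE

Orientations are given as a 3x3 rotation matrix whose columns are the frame's x, y, z axes.
In Python, from rig import get_obs, read_camera, camera_params, finish_job gives the robot as it stands.
- The arm moves only by the tool servo_tool, never from a script. Its argument "motion" is a list of rows, each a list of 7 numbers: the finger opening in cm, from 0 to 8.54, then the shift along the tool's x, y, z in cm, then the turn, a rotation vector about the tool's x, y, z in degrees. A call has 1 to 10 rows; each row shifts and turns the commanded pose from where the row before left it, along the tool's axes as they then stand; what a row does not reach is not made up. A row lasts 1/8 s, in which the tool goes at most 62.5 mm and 10.7 degrees, less where a joint would pass 70% of its speed; a pose out of reach is approached as far as the arm can. A call with a gripper value outside its range is refused whole. The fingers move at their own pace and stop on an object; "squeeze" is the grip in N (left out, the last holds). Time passes only in rows, so rows that do not move let the fingers close. It gives the time, the measured TCP pose, the force and the opening at its end, in the units of the state.
- get_obs(): the state, without advancing time (a new reading comes with each control period).
- read_camera(name): name is "scene" or "side" or "wrist"; returns the picture (384x512x3 uint8, red, green, blue); there is no depth.
- camera_params(name): a dict with "camera_matrix" (3x3 intrinsics, pixels), "world_from_camera" (4x4, takes a point from camera to world coordinates). Camera axes: x right, y down, z forward; pixel columns grow to the right and rows downward; lengths in m; the calibration is good to about 2 mm. A picture is of the moment at which its call begins: read the wrist's pose just before it. camera_params takes no time and is no camera call; for the wrist camera it gives the pose at the moment of the call.
- finish_job(): hands the job in, once; it reports no verdict.
The state is a dict: "time_s": time; "joints": joint angles; "qvel": joint speeds; "tau": joint torques, N m; "position": TCP position; "tcp_rot": TCP orientation; "ft_force": force on the tool from outside, world axes, zero at the start; "wrist_torque": the same for the moment, N m; "grip_width": finger opening in m.
Only numpy, scipy, OpenCV 4.12 (cv2) and the standard library are available. Lean on these libraries where they do the work, as an engineer would, in place of code of your own. Each camera call takes 0.05 s, during which the arm holds its last target. There are 200 camera calls.

## Working session

There is one attempt and no reset: what is moved stays moved. The work goes in short steps, Python scripts to look and compute and a tool call to move; the robot and the scene stay as the last step left them, time stands still between calls to the robot, and variables do not carry over. Pictures are saved under pics/ and viewed, about 8 in all and at most 12, crops included, and the job is handed in when it is done.

Besides the shell and the picture viewer there is one more tool, called in YAML: its name, and indented under it one key for each argument. servo_tool: Moves the arm, as the interface text tells. Its arguments: {"type":"object","properties":{"motion":{"type":"array"},"squeeze":{"type":"number"}},"required":["motion"]}

```bash
mkdir -p pics; ls; cat > h.py <<'E'
import numpy as np, cv2
from rig import get_obs, read_camera, camera_params, finish_job
def ray(P,px):
    K=P["camera_matrix"];T=np.array(P["world_from_camera"])
    d=T[:3,:3]@(np.linalg.inv(K)@np.array([px[0],px[1],1.0])); return T[:3,3],d/np.linalg.norm(d)
def onz(P,px,z):
    o,d=ray(P,px); return o+d*(z-o[2])/d[2]
def proj(P,p):
    T=np.linalg.inv(np.array(P["world_from_camera"])); c=T[:3,:3]@np.array(p)+T[:3,3]; u=np.array(P["camera_matrix"])@c; return u[:2]/u[2]
def tri(P1,a,P2,b):
    o1,d1=ray(P1,a);o2,d2=ray(P2,b)
    s=np.linalg.lstsq(np.c_[d1,-d2],o2-o1,rcond=None)[0]
    p,q=o1+d1*s[0],o2+d2*s[1]; return (p+q)/2,np.linalg.norm(p-q)
def snap(n,name):
    P=camera_params(n);im=read_camera(n);cv2.imwrite(f"pics/{name}.png",im[:,:,::-1]);np.savez(f"pics/{name}.npz",im=im,camera_matrix=P["camera_matrix"],world_from_camera=P["world_from_camera"]);return im,P
E
python3 - <<'E'
from h import *
np.set_printoptions(precision=3,suppress=True)
o=get_obs();print(o)
ims=[]
for n in("scene","side"):
    im,P=snap(n,n+"0");print(n,P["world_from_camera"],P["camera_matrix"])
    cv2.imwrite(f"pics/{n}0b.png",cv2.resize(im,(800,600))[:,:,::-1])
E
```

```text
pics
{'time_s': 0.0, 'joints': array([ 1.274,  0.707, -0.028,  1.485,  0.022,  0.951, -0.076]), 'qvel': array([ 0.001,  0.   ,  0.   ,  0.001,  0.001, -0.001,  0.001]), 'tau': array([ -0.   , -88.323,   1.234, -23.617,   0.017,   0.007,  -0.   ]), 'position': array([ 0.145, -0.556,  0.231]), 'tcp_rot': array([[ 0.252, -0.   ,  0.968],
       [-0.968,  0.001,  0.252],
       [-0.001, -1.   , -0.   ]]), 'ft_force': array([ 0.204,  0.666, -0.456]), 'wrist_torque': array([-0.022, -0.033,  0.03 ]), 'grip_width': 0.08528982154364532}
scene [[ 0.853  0.289 -0.434  1.205]
 [ 0.521 -0.491  0.698 -1.123]
 [-0.011 -0.822 -0.57   1.039]
 [ 0.     0.     0.     1.   ]] [[468.633   0.    256.062]
 [  0.    468.633 192.746]
 [  0.      0.      1.   ]]
side [[-0.968 -0.19   0.164  0.396]
 [-0.251  0.707 -0.661  0.533]
 [ 0.01  -0.681 -0.732  0.822]
 [ 0.     0.     0.     1.   ]] [[354.604   0.    256.198]
 [  0.    354.604 193.777]
 [  0.      0.      1.   ]]
```

View pics/scene0b.png

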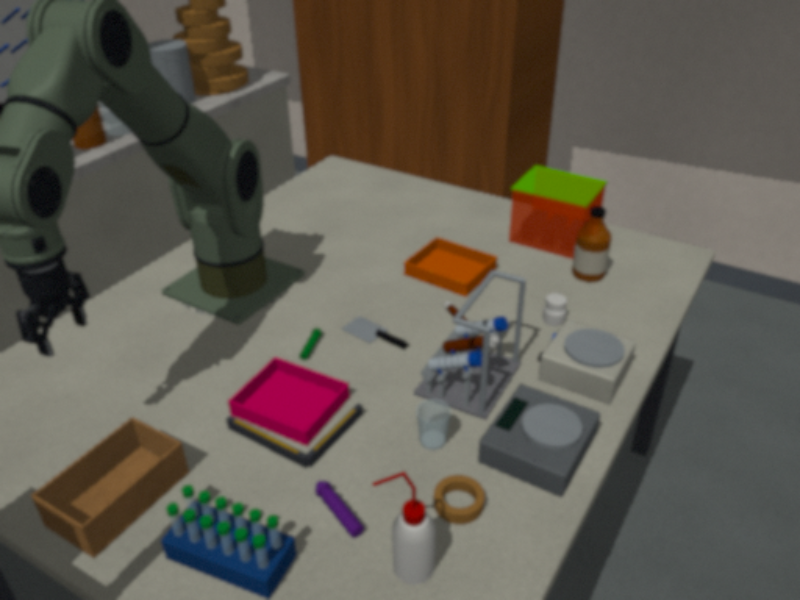

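View pics/side0b.png

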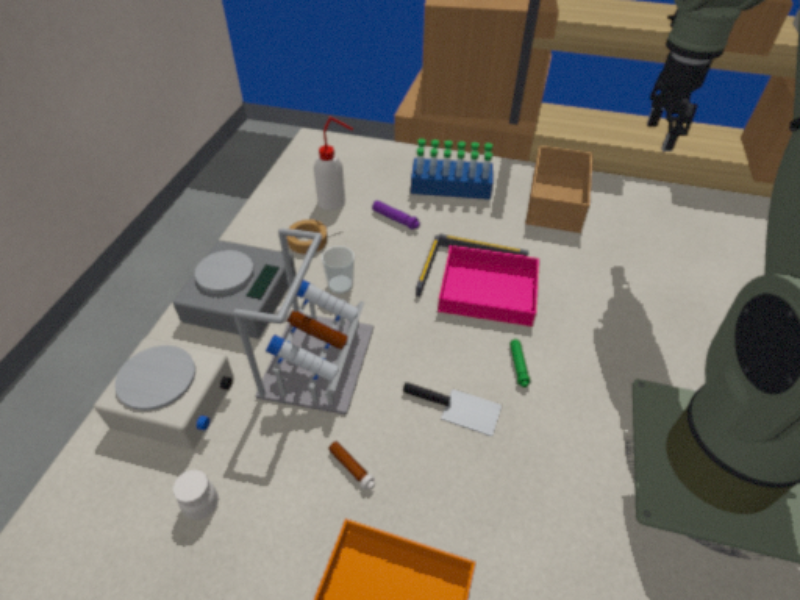

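```bash
python3 - <<'E'
from h import *
np.set_printoptions(precision=3,suppress=True)
L=lambda n:(lambda z:(z["im"],z))(np.load(f"pics/{n}.npz"))
masks={}
for n in("scene0","side0"):
    im,P=L(n); hsv=cv2.cvtColor(im,cv2.COLOR_RGB2HSV)
    for nm,lo,hi,z in(("pink",(160,130,90),(176,255,255),.04),("orange",(8,200,120),(15,255,255),.04),("blue",(100,150,90),(118,255,255),.15),("yellow",(18,90,90),(32,255,255),.028),("amber",(3,150,50),(12,255,160),.1)):
        m=cv2.inRange(hsv,lo,hi); m=cv2.morphologyEx(m,cv2.MORPH_CLOSE,np.ones((3,3)))
        k,lab,st,c=cv2.connectedComponentsWithStats(m)
        for i in range(1,k):
            if st[i,4]<12 or st[i,4]>6000: continue
            cn=cv2.findContours((lab==i).astype('u1'),0,2)[0][0]
            r=cv2.minAreaRect(cn)
            w=onz(P,c[i],z)
            if not(0.2<w[0]<1 and -.7<w[1]<.7): continue
            print(n,nm,"area",st[i,4],"c",c[i],"w",w,"rect",np.round(r[1],1),round(r[2],1))
            if nm in("pink","orange"):
                q=cv2.approxPolyDP(cv2.convexHull(cn),5,True)[:,0]
                for a in q: print("    ",a,onz(P,a,z),onz(P,a,0))
a=np.load("pics/scene0.npz")["im"][160:300,180:370];b=np.load("pics/side0.npz")["im"][130:320,110:350]
f=lambda x:cv2.resize(x,(400,int(400*x.shape[0]/x.shape[1])),interpolation=cv2.INTER_CUBIC)
a,b=f(a),f(b);H=max(a.shape[0],b.shape[0]);print(a.shape,b.shape)
pad=lambda x:np.pad(x,((0,H-x.shape[0]),(0,0),(0,0)))
cv2.imwrite("pics/crop1.png",np.hstack([pad(a),pad(b)])[:,:,::-1])
E
```

```text
scene0 pink area 2581 c [184.971 255.808] w [ 0.433 -0.31   0.04 ] rect [69.2 46.2] 21.6
     [175 229] [ 0.32  -0.222  0.04 ] [ 0.285 -0.186  0.   ]
     [222 246] [ 0.507 -0.212  0.04 ] [ 0.479 -0.176  0.   ]
     [197 283] [ 0.537 -0.384  0.04 ] [ 0.51  -0.355  0.   ]
     [148 265] [ 0.361 -0.401  0.04 ] [ 0.327 -0.372  0.   ]
     [147 256] [ 0.331 -0.372  0.04 ] [ 0.296 -0.342  0.   ]
scene0 orange area 582 c [348.093 137.983] w [0.575 0.676 0.04 ] rect [45.4 31.3] 14.0
     [329 128] [0.461 0.723 0.04 ] [0.431 0.797 0.   ]
     [373 133] [0.654 0.777 0.04 ] [0.632 0.853 0.   ]
     [365 162] [0.714 0.516 0.04 ] [0.695 0.582 0.   ]
     [329 153] [0.557 0.51  0.04 ] [0.531 0.575 0.   ]
scene0 orange area 1044 c [287.825 170.222] w [0.471 0.3   0.04 ] rect [52.5 28.1] 18.4
     [260 168] [0.366 0.258 0.04 ] [0.333 0.313 0.   ]
     [280 153] [0.377 0.405 0.04 ] [0.344 0.466 0.   ]
     [316 165] [0.551 0.393 0.04 ] [0.525 0.454 0.   ]
     [297 188] [0.561 0.205 0.04 ] [0.536 0.259 0.   ]
     [261 175] [0.397 0.215 0.04 ] [0.364 0.268 0.   ]
scene0 blue area 48 c [320.083 207.0
[... 1822 characters left out ...]
e area 35 c [193.457 184.229] w [ 0.716 -0.065  0.15 ] rect [3.6 9.4] 26.6
side0 blue area 72 c [175.667 220.583] w [0.712 0.061 0.15 ] rect [ 6.3 10.3] 26.6
side0 blue area 41 c [128.659 269.854] w [0.756 0.213 0.15 ] rect [4.9 8. ] 26.6
side0 yellow area 99 c [309.404 155.525] w [ 0.444 -0.405  0.028] rect [46.9  2.1] 10.8
side0 yellow area 71 c [273.803 166.127] w [ 0.549 -0.321  0.028] rect [ 2.6 27.9] 21.0
side0 amber area 28 c [208.179  98.036] w [ 0.852 -0.543  0.1  ] rect [7.6 5.2] 53.1
side0 amber area 327 c [203.046 210.664] w [ 0.679 -0.024  0.1  ] rect [38.5  9.1] 25.6
side0 amber area 178 c [222.146 294.5  ] w [0.555 0.192 0.1  ] rect [27.6  7.1] 45.0
(294, 400, 3) (316, 400, 3)
```

View pics/crop1.png

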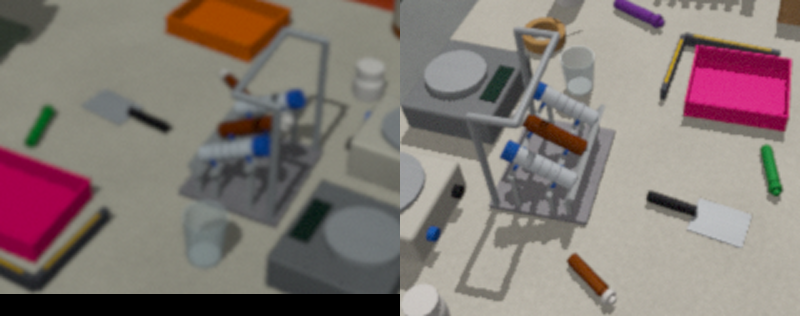

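```bash
python3 - <<'E'
from h import *
np.set_printoptions(precision=4,suppress=True)
A=np.load("pics/scene0.npz");B=np.load("pics/side0.npz")
for n,a,b in(("capL",(320.1,207),(175.7,220.6)),("capR",(303.7,229),(193.5,184.2)),("amber",(295.3,219.8),(203,210.7)),("railx",(213.5,274.5),(273.8,166.1)),("raily",(170.7,279),(309.4,155.5))):
    print(n,*tri(A,a,B,b))
# pink corners via z planes, stripes lines ends
for n,P in(("scene0",A),("side0",B)):
    hsv=cv2.cvtColor(P["im"],cv2.COLOR_RGB2HSV)
    m=cv2.inRange(hsv,(18,90,90),(32,255,255)); k,lab,st,c=cv2.connectedComponentsWithStats(m)
    for i in range(1,k):
        if not 40<st[i,4]<200: continue
        p=np.argwhere(lab==i)[:,::-1]
        w=np.array([onz(P,q,.02)[:2] for q in p]); d=np.linalg.svd(w-w.mean(0))[2][0]; t=(w-w.mean(0))@d
        print(n,"stripe",w.mean(0),"dir",d,np.degrees(np.arctan2(d[1],d[0])),"len",np.ptp(t))
W=camera_params("wrist");o=get_obs();R=o["tcp_rot"];T=np.array(W["world_from_camera"])
print("cam in tool",R.T@(T[:3,3]-o["position"]),R.T@T[:3,:3],W["camera_matrix"])
E
```

```text
capL [0.7279 0.0396 0.1187] 0.0018874009924624716
capR [ 0.7324 -0.0916  0.1195] 0.003975226392031241
amber [ 0.6789 -0.0307  0.093 ] 0.007071747184113847
railx [ 0.5498 -0.3213  0.0276] 0.0008215668257231346
raily [ 0.4467 -0.4027  0.0274] 0.007102508991436507
scene0 stripe [0.5627 0.8488] dir [-0.9339 -0.3576] -159.04783749388352 len 0.2782162270562494
scene0 stripe [ 0.5453 -0.3146] dir [-0.0226 -0.9997] -91.29754784372194 len 0.12643724272412682
scene0 stripe [ 0.4447 -0.3972] dir [ 0.9997 -0.0252] -1.4446653169772508 len 0.1589346678176557
side0 stripe [ 0.4444 -0.4143] dir [-0.9997  0.0256] 178.53117294242955 len 0.16057750210067834
side0 stripe [ 0.5508 -0.3305] dir [0.0292 0.9996] 88.32959112328952 len 0.1339013101755816
cam in tool [ 0.0004 -0.1421  0.0837] [[ 1.     -0.0003 -0.0003]
 [ 0.0002 -0.3236  0.9462]
 [-0.0004 -0.9462 -0.3236]] [[319.5621   0.     252.908 ]
 [  0.     319.5621 193.3827]
 [  0.       0.       1.    ]]
```

```bash
cat >> h.py <<'E'
from scipy.spatial.transform import Rotation as Ro
s28,c28=np.sin(np.radians(28)),np.cos(np.radians(28))
def Rt(yaw,tilt=28):
    p,t=np.radians(yaw),np.radians(tilt);ex=np.array([np.cos(p),np.sin(p),0]);ey=np.array([-np.sin(p),np.cos(p),0]);z=np.array([0,0,1.])
    return np.c_[-ey,np.sin(t)*ex-np.cos(t)*z,np.cos(t)*ex+np.sin(t)*z]
def plan(way,grip,step=5.0,ang=9,start=None):
    """way: list of (pos,R); prints rows in tool axes, rounded, from the measured pose"""
    o=get_obs();p,R=(o["position"],o["tcp_rot"]) if start is None else start
    for wp,wR in way:
        wp=np.array(wp);tot=Ro.from_matrix(R.T@wR).magnitude()*180/np.pi
        n=max(1,int(np.ceil(max(np.linalg.norm(wp-p)*100/step,tot/ang))))
        for i in range(n):
            k=n-i
            d=np.round(R.T@(wp-p)*100/k,1 if k>1 else 2);r=np.round(Ro.from_matrix(R.T@wR).as_rotvec(degrees=True)/k,1)
            r[abs(r)<.15]=0
            print([grip,*[float(v)+0 for v in d],*[float(v)+0 for v in r]],end=",\n")
            p=p+R@d/100;R=R@Ro.from_rotvec(r,degrees=True).as_matrix()
        print("--",np.round(p,4))
def st():
    o=get_obs();print(round(o["time_s"],2),np.round(o["position"],4),"F",np.round(o["ft_force"],1),"w",round(o["grip_width"],4));return o
E
python3 - <<'E'
from h import *
plan([((0.60,-0.031,0.19),Rt(2))],8.5,step=5.5)
E
```

```text
[8.5, -3.0, 0.3, 4.4, 2.1, 0.9, -0.2],
[8.5, -3.1, 0.5, 4.3, 2.1, 1.0, -0.2],
[8.5, -3.2, 0.6, 4.3, 2.2, 0.9, -0.2],
[8.5, -3.2, 0.8, 4.2, 2.2, 1.0, -0.3],
[8.5, -3.3, 0.9, 4.1, 2.1, 0.9, -0.2],
[8.5, -3.4, 1.0, 4.0, 2.2, 1.0, -0.3],
[8.5, -3.5, 1.2, 3.9, 2.1, 0.9, -0.2],
[8.5, -3.5, 1.3, 3.8, 2.2, 1.0, -0.3],
[8.5, -3.6, 1.4, 3.7, 2.1, 0.9, -0.2],
[8.5, -3.7, 1.6, 3.6, 2.2, 1.0, -0.3],
[8.5, -3.7, 1.7, 3.5, 2.1, 0.9, -0.2],
[8.5, -3.8, 1.8, 3.3, 2.2, 1.0, -0.3],
[8.5, -3.89, 1.84, 3.23, 2.1, 0.9, -0.2],
-- [ 0.6    -0.0309  0.19  ]
```

servo_tool:
  motion:
    - [8.5, -3.0, 0.3, 4.4, 2.1, 0.9, -0.2]
    - [8.5, -3.1, 0.5, 4.3, 2.1, 1.0, -0.2]
    - [8.5, -3.2, 0.6, 4.3, 2.2, 0.9, -0.2]
    - [8.5, -3.2, 0.8, 4.2, 2.2, 1.0, -0.3]
    - [8.5, -3.3, 0.9, 4.1, 2.1, 0.9, -0.2]
    - [8.5, -3.4, 1.0, 4.0, 2.2, 1.0, -0.3]
    - [8.5, -3.5, 1.2, 3.9, 2.1, 0.9, -0.2]
    - [8.5, -3.5, 1.3, 3.8, 2.2, 1.0, -0.3]
    - [8.5, -3.6, 1.4, 3.7, 2.1, 0.9, -0.2]
    - [8.5, -3.7, 1.6, 3.6, 2.2, 1.0, -0.3]
  squeeze: 30

```text
time_s: 1.35
position: [0.4957, -0.1513, 0.1993]
tcp_rot: [[0.084, 0.369, 0.926], [-0.996, 0.022, 0.081], [0.01, -0.929, 0.369]]
ft_force: [-0.1, -0.5, -1.1]
grip_width: 0.0851
```

servo_tool:
  motion:
    - [5, -3.7, 1.7, 3.5, 2.1, 0.9, -0.2]
    - [5, -3.8, 1.8, 3.3, 2.2, 1.0, -0.3]
    - [5, -3.9, 1.8, 3.2, 2.1, 0.9, -0.2]
    - [5, 0, 0, 0, 0, 0, 0]
    - [5, 0, 0, 0, 0, 0, 0]

```text
time_s: 1.98
position: [0.6007, -0.0316, 0.1918]
tcp_rot: [[0.035, 0.466, 0.884], [-0.999, 0.016, 0.031], [0.0, -0.885, 0.466]]
ft_force: [-0.1, -0.7, 0.2]
grip_width: 0.0498
```

```bash
python3 - <<'E'
from h import *
o=st();print(np.round(o["tcp_rot"],3),Ro.from_matrix(o["tcp_rot"].T@Rt(2)).as_rotvec(degrees=True))
im,P=snap("wrist","w1")
cv2.imwrite("pics/w1b.png",cv2.resize(im,(768,576))[:,:,::-1])
E
```

```text
1.98 [ 0.6007 -0.0316  0.1918] F [-0.1 -0.7  0.2] w 0.0498
[[ 0.035  0.466  0.884]
 [-0.999  0.016  0.031]
 [ 0.    -0.885  0.466]] [0.23265583 0.03552276 0.01223166]
```

View pics/w1b.png

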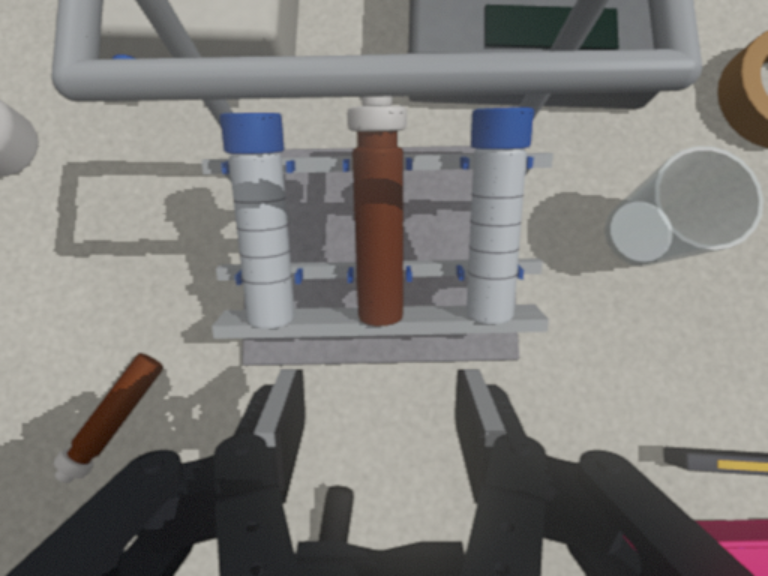

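```bash
python3 - <<'E'
from h import *
np.set_printoptions(precision=4,suppress=True)
P=np.load("pics/w1.npz");C=np.array([.686,-.0275,.095]);R=Rt(2);n=-R[:,1]
def on(px):
    o,d=ray(P,np.array(px)/1.5); return o+d*(n@(C-o))/(n@d)
for nm,a,b in(("L",(252,132),(269,325)),("M",(377,118),(381,324)),("R",(502,128),(492,320))):
    p,q=on(a),on(b);e=p-q
    print(nm,"cap",p,"foot",q,"yaw",np.degrees(np.arctan2(e[1],e[0])),"rackframe cap",R.T@(p-C)*1000,"foot",R.T@(q-C)*1000)
E
```

```text
L cap [0.7279 0.04   0.1185] foot [0.63   0.0359 0.0664] yaw 2.376356052513395 rackframe cap [-65.978   -0.      50.1412] foot [-65.3342  -0.     -60.8714]
M cap [ 0.7364 -0.026   0.1218] foot [ 0.633  -0.0318  0.0667] yaw 3.2394547294090885 rackframe cap [ 0.2502 -0.     57.1277] foot [  2.4917  -0.     -60.2081]
R cap [ 0.7343 -0.0921  0.1195] foot [ 0.6376 -0.0987  0.068 ] yaw 3.875200889601594 rackframe cap [66.2883 -0.     52.1602] foot [ 69.4608  -0.     -57.5834]
```

```bash
cat >> h.py <<'E'
YAW=2.9
T3={k:np.array(v) for k,v in dict(M=(.686,-.0287,.095),L=(.6827,.0372,.095),R=(.6893,-.0946,.095)).items()}
def rp(k,depth,ax=0): # tcp for tube k; depth along approach past axis
    R=Rt(YAW);return T3[k]+R[:,1]*depth+R[:,2]*ax
E
python3 - <<'E'
from h import *
R=Rt(YAW)
plan([(rp("M",-.10),R),(rp("M",.012),R)],5.0,step=4)
E
```

```text
[5.0, 0.01, 2.56, 3.0, 0.2, -0.8, 0.5],
-- [ 0.6391 -0.031   0.1833]
[5.0, 0.0, 3.7, 0.0, 0.0, 0.0, 0.0],
[5.0, 0.0, 3.8, 0.0, 0.0, 0.0, 0.0],
[5.0, 0.01, 3.7, 0.0, 0.0, 0.0, 0.0],
-- [ 0.6916 -0.0284  0.0844]
```

servo_tool:
  motion:
    - [5, 0, 2.6, 3, 0.2, -0.8, 0.5]
    - [5, 0, 3.7, 0, 0, 0, 0]
    - [5, 0, 3, 0, 0, 0, 0]
    - [5, 0, 2.5, 0, 0, 0, 0]
    - [5, 0, 2, 0, 0, 0, 0]
    - [5, 0, 0, 0, 0, 0, 0]

```text
time_s: 2.78
position: [0.696, -0.0289, 0.0867]
tcp_rot: [[0.051, 0.459, 0.887], [-0.999, 0.025, 0.044], [-0.002, -0.888, 0.46]]
ft_force: [-0.3, -0.3, 0.7]
grip_width: 0.0501
```

```bash
python3 - <<'E'
from h import *
o=st();R=Rt(YAW)
print("off(mm) to grasp",R.T@(rp("M",.012)-o["position"])*1000,Ro.from_matrix(o["tcp_rot"].T@R).as_rotvec(degrees=True))
im,P=snap("wrist","w2")
cv2.imwrite("pics/w2b.png",cv2.resize(im,(640,480))[:,:,::-1])
E
```

```text
2.77 [ 0.696  -0.0289  0.0867] F [-0.3 -0.3  0.7] w 0.0501
off(mm) to grasp [-7.40036682e-01 -2.67083368e-03 -4.90623855e+00] [ 0.6115729  -0.05359835 -0.10921783]
```

View pics/w2b.png

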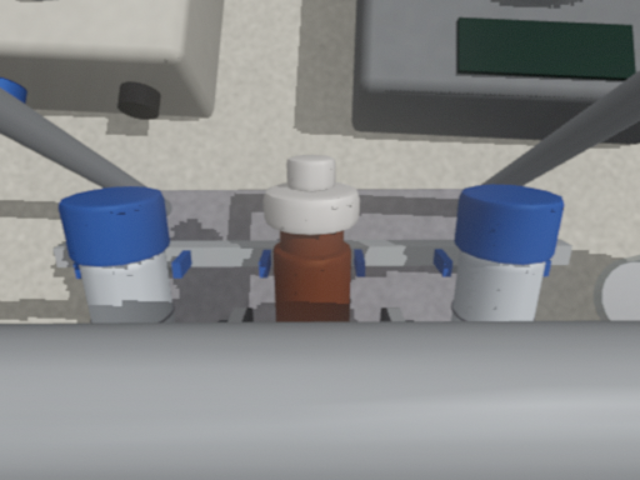

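servo_tool:
  motion:
    - [5, -0.1, 0, -0.5, 0.6, 0, 0]
    - [2, 0, 0, 0, 0, 0, 0]
    - [2, 0, 0, 0, 0, 0, 0]
    - [2, 0, 0, 0, 0, 0, 0]
    - [2, 0, 0, 0, 0, 0, 0]
  squeeze: 30

```text
time_s: 3.45
position: [0.6966, -0.0274, 0.0895]
tcp_rot: [[0.053, 0.463, 0.885], [-0.999, 0.027, 0.045], [-0.003, -0.886, 0.463]]
ft_force: [-4.7, -0.8, 9.0]
grip_width: 0.0267
```

```bash
python3 - <<'E'
from h import *
o=st();R=Rt(YAW);p=o["position"];ex=np.array([1,.05,0])
a=p-.06*R[:,1]; b=a-.17*R[:,2]; print("w up, back")
q=np.array([.452,.30,.16])
plan([(a,R),(a+[-.17,-.008,0.03],R),(q,Rt(0,0))],2,step=5,ang=8)
E
```

```text
3.45 [ 0.6966 -0.0274  0.0895] F [-4.7 -0.8  9. ] w 0.0267
w up, back
[2, 0.0, -3.0, 0.0, 0.2, 0.0, 0.0],
[2, -0.02, -3.0, -0.03, 0.2, 0.0, -0.2],
-- [ 0.6685 -0.0288  0.1425]
[2, 0.0, -2.7, -3.4, 0.0, 0.0, 0.0],
[2, 0.0, -2.6, -3.4, 0.0, 0.0, 0.0],
[2, 0.0, -2.7, -3.4, 0.0, 0.0, 0.0],
[2, -0.07, -2.64, -3.42, 0.0, 0.0, 0.0],
-- [ 0.4985 -0.0368  0.1725]
[2, -4.8, 0.0, -0.5, -4.0, 0.4, 0.0],
[2, -4.8, 0.0, -0.5, -4.0, 0.4, 0.0],
[2, -4.8, 0.0, -0.5, -4.0, 0.4, 0.0],
[2, -4.9, 0.1, -0.5, -4.0, 0.4, -0.2],
[2, -4.8, 0.1, -0.6, -4.0, 0.4, -0.2],
[2, -4.9, 0.1, -0.6, -4.0, 0.5, 0.0],
[2, -4.8, 0.11, -0.65, -4.0, 0.4, -0.3],
-- [0.452 0.3   0.16 ]
```

servo_tool:
  motion:
    - [5, 0, 0, 0, 0, 0, 0]
    - [5, 0, 0, 0, 0, 0, 0]
    - [5, 0, 0, 0, 0, 0, 0]

```text
time_s: 3.82
position: [0.6965, -0.0272, 0.0887]
tcp_rot: [[0.053, 0.462, 0.885], [-0.999, 0.027, 0.046], [-0.003, -0.887, 0.463]]
ft_force: [0.4, -0.3, 1.0]
grip_width: 0.0499
```

```bash
python3 - <<'E'
from h import *
o=st();R=Rt(YAW)
print("off(mm) to grasp19",R.T@(rp("M",.019)-o["position"])*1000,Ro.from_matrix(o["tcp_rot"].T@R).as_rotvec(degrees=True))
E
```

```text
3.83 [ 0.6965 -0.0272  0.0887] F [ 0.4 -0.3  1. ] w 0.0499
off(mm) to grasp19 [ 0.93761159  8.46636638 -6.4112131 ] [ 0.4506594   0.03681894 -0.22174829]
```

servo_tool:
  motion:
    - [5, 0.1, 0.8, -0.6, 0, 0, 0]
    - [5, 0, 0, 0, 0, 0, 0]
    - [5, 0, 0, 0, 0, 0, 0]

```text
time_s: 4.2
position: [0.6978, -0.0286, 0.0807]
tcp_rot: [[0.053, 0.456, 0.888], [-0.999, 0.028, 0.046], [-0.004, -0.889, 0.457]]
ft_force: [0.2, -0.1, 0.5]
grip_width: 0.0498
```

```bash
python3 - <<'E'
from h import *
o=st();R=Rt(YAW)
print("off(mm) to grasp19",R.T@(rp("M",.019)-o["position"])*1000,Ro.from_matrix(o["tcp_rot"].T@R).as_rotvec(degrees=True))
E
```

```text
4.2 [ 0.6978 -0.0286  0.0807] F [ 0.2 -0.1  0.5] w 0.0498
off(mm) to grasp19 [-0.52796744  0.83470713 -3.68125974] [ 0.7892435   0.03061384 -0.26290519]
```

servo_tool:
  motion:
    - [2, 0, 0, 0, 0, 0, 0]
    - [2, 0, 0, 0, 0, 0, 0]
    - [2, 0, 0, 0, 0, 0, 0]
    - [2, 0, 0, 0, 0, 0, 0]
  squeeze: 30

```text
time_s: 4.7
position: [0.6979, -0.0284, 0.081]
tcp_rot: [[0.053, 0.457, 0.888], [-0.999, 0.028, 0.046], [-0.004, -0.889, 0.458]]
ft_force: [-3.0, 0.5, 5.6]
grip_width: 0.0268
```

```bash
python3 - <<'E'
from h import *
o=st();R=Rt(YAW);p=o["position"]
print("off",R.T@(rp("M",.019)-o["position"])*1000)
a=p-.055*R[:,1]
q=np.array([.452,.30,.16])
plan([(a,R),(a+[-.17,-.008,0.03],R),(q,Rt(0,0))],2,step=5,ang=8)
E
```

```text
4.7 [ 0.6979 -0.0284  0.081 ] F [-3.   0.5  5.6] w 0.0268
off [-0.3502298   1.10357322 -3.92875192]
[2, 0.0, -2.7, 0.0, 0.4, 0.0, 0.0],
[2, -0.03, -2.8, -0.05, 0.4, 0.0, -0.3],
-- [ 0.6721 -0.0297  0.1296]
[2, 0.0, -2.7, -3.4, 0.0, 0.0, 0.0],
[2, 0.0, -2.6, -3.4, 0.0, 0.0, 0.0],
[2, 0.0, -2.7, -3.4, 0.0, 0.0, 0.0],
[2, -0.06, -2.65, -3.42, 0.0, 0.0, 0.0],
-- [ 0.502  -0.0378  0.1596]
[2, -4.9, -0.2, -0.4, -4.0, 0.4, 0.0],
[2, -4.8, -0.2, -0.5, -4.0, 0.4, 0.0],
[2, -4.9, -0.2, -0.5, -4.0, 0.4, 0.0],
[2, -4.8, -0.1, -0.5, -4.0, 0.4, -0.2],
[2, -4.8, -0.1, -0.6, -4.0, 0.4, -0.2],
[2, -4.9, -0.1, -0.6, -4.0, 0.5, 0.0],
[2, -4.81, -0.03, -0.72, -4.0, 0.4, -0.3],
-- [0.452 0.3   0.16 ]
```

servo_tool:
  motion:
    - [2, 0, -1, 0, 0, 0, 0]
    - [2, 0, -2, 0, 0.4, 0, 0]
    - [2, 0, -2.7, 0, 0.4, 0, 0]
    - [2, 0, -2.7, -3.4, 0, 0, 0]
    - [2, 0, -2.6, -3.4, 0, 0, 0]
    - [2, 0, -2.7, -3.4, 0, 0, 0]
    - [2, 0, -2.6, -3.4, 0, 0, 0]
    - [2, 0, 0, 0, 0, 0, 0]

```text
time_s: 5.7
position: [0.5288, -0.0453, 0.2012]
tcp_rot: [[0.057, 0.411, 0.91], [-0.998, 0.035, 0.046], [-0.012, -0.911, 0.413]]
ft_force: [0.7, -0.3, -0.7]
grip_width: 0.0267
```

```bash
python3 - <<'E'
from h import *
o=st()
im,P=snap("wrist","w3")
cv2.imwrite("pics/w3b.png",cv2.resize(im,(512,384))[:,:,::-1])
plan([((.449,.336,.15),Rt(-3.7,0))],2,step=5,ang=8)
E
```

```text
5.7 [ 0.5288 -0.0453  0.2012] F [ 0.7 -0.3 -0.7] w 0.0267
[2, -4.8, 0.3, -1.0, -3.0, 0.8, -0.3],
[2, -4.8, 0.4, -1.0, -3.0, 0.8, -0.3],
[2, -4.8, 0.4, -1.1, -3.1, 0.8, -0.3],
[2, -4.8, 0.4, -1.1, -3.0, 0.9, -0.3],
[2, -4.7, 0.4, -1.1, -3.1, 0.8, -0.2],
[2, -4.7, 0.5, -1.2, -3.0, 0.9, -0.3],
[2, -4.7, 0.5, -1.2, -3.1, 0.8, -0.2],
[2, -4.76, 0.63, -1.29, -3.0, 0.9, -0.3],
-- [0.449 0.336 0.15 ]
```

View pics/w3b.png

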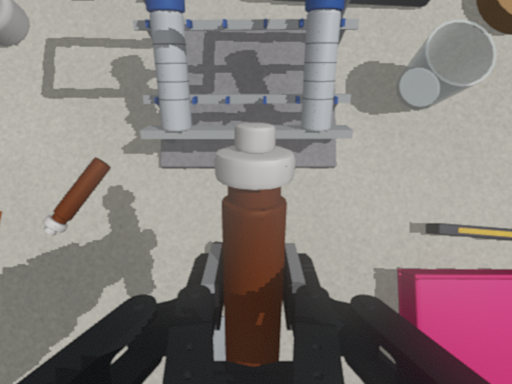

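servo_tool:
  motion:
    - [2, -4.8, 0.3, -1.0, -3.0, 0.8, -0.3]
    - [2, -4.8, 0.4, -1.0, -3.0, 0.8, -0.3]
    - [2, -4.8, 0.4, -1.1, -3.1, 0.8, -0.3]
    - [2, -4.8, 0.4, -1.1, -3.0, 0.9, -0.3]
    - [2, -4.7, 0.4, -1.1, -3.1, 0.8, -0.2]
    - [2, -4.7, 0.5, -1.2, -3.0, 0.9, -0.3]
    - [2, -4.7, 0.5, -1.2, -3.1, 0.8, -0.2]
    - [2, -4.8, 0.6, -1.3, -3.0, 0.9, -0.3]
    - [2, 0, 0, 0, 0, 0, 0]
    - [2, 0, 0, 0, 0, 0, 0]

```text
time_s: 7.0
position: [0.4582, 0.2861, 0.1518]
tcp_rot: [[-0.048, 0.046, 0.998], [-0.999, 0.006, -0.048], [-0.008, -0.999, 0.046]]
ft_force: [-0.1, -0.1, -0.9]
grip_width: 0.0271
```

```bash
cat >> h.py <<'E'
def tray(P,lo,hi,z=.04):
    hsv=cv2.cvtColor(P["im"],cv2.COLOR_RGB2HSV);m=cv2.inRange(hsv,lo,hi);m=cv2.morphologyEx(m,cv2.MORPH_CLOSE,np.ones((5,5)))
    cn=max(cv2.findContours(m,0,2)[0],key=cv2.contourArea);h=cv2.convexHull(cn)
    for q in cv2.approxPolyDP(h,4,True)[:,0]: print(q,np.round(onz(P,q,z),4))
E
python3 - <<'E'
from h import *
o=st();print(np.round(o["tcp_rot"],3))
im,P=snap("wrist","w4");tray(np.load("pics/w4.npz"),(6,180,100),(17,255,255))
cv2.imwrite("pics/w4b.png",cv2.resize(im,(512,384))[:,:,::-1])
E
```

```text
7.0 [0.4582 0.2861 0.1518] F [-0.1 -0.1 -0.9] w 0.0271
[[-0.048  0.046  0.998]
 [-0.999  0.006 -0.048]
 [-0.008 -0.999  0.046]]
[162 251] [0.4108 0.3699 0.04  ]
[139 251] [0.4116 0.3904 0.04  ]
[129 229] [0.433 0.396 0.04 ]
[126 163] [0.491  0.3894 0.04  ]
[141 134] [0.5138 0.3736 0.04  ]
[154 138] [0.5101 0.3636 0.04  ]
[173 188] [0.4681 0.3533 0.04  ]
```

View pics/w4b.png

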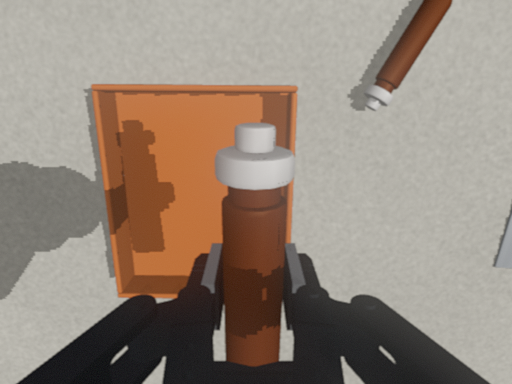

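```bash
python3 - <<'E'
from h import *
P=np.load("pics/w4.npz")
c=[onz(P,q,.04) for q in((94,87),(298,88),(119,298))]
print(np.round(c,4)); print("centre",(c[1]+c[2])/2, "lens",np.linalg.norm(c[0]-c[1]),np.linalg.norm(c[0]-c[2]))
e=c[0]-c[2];yaw=np.degrees(np.arctan2(e[1],e[0]));print("yaw",yaw)
ctr=(c[1]+c[2])/2
t=ctr.copy();t[0]-=.007
for z in(.08,):
    plan([([t[0],t[1],z],Rt(-3,0))],2,step=3,ang=5)
E
```

```text
[[0.551  0.4046 0.04  ]
 [0.5427 0.2482 0.04  ]
 [0.3646 0.4162 0.04  ]]
centre [0.45361552 0.33221774 0.04      ] lens 0.1566105647793975 0.1867453729242672
yaw -3.5803301868250736
[2, -1.5, 2.4, -0.6, -0.9, 0.0, -0.2],
[2, -1.5, 2.4, -0.5, -0.9, 0.0, 0.0],
[2, -1.54, 2.39, -0.52, -0.8, 0.2, -0.3],
-- [0.4466 0.3322 0.08  ]
```

servo_tool:
  motion:
    - [2, -1.5, 2.4, -0.6, -0.9, 0, 0]
    - [2, -1.5, 2.4, -0.5, -0.9, 0, 0]
    - [2, -1.5, 2.4, -0.5, -0.8, 0, 0]
    - [2, 0, 2.5, 0, 0, 0, 0]
    - [2, 0, 2, 0, 0, 0, 0]
    - [2, 0, 0, 0, 0, 0, 0]
    - [2, 0, 0, 0, 0, 0, 0]

```text
time_s: 7.92
position: [0.447, 0.3328, 0.036]
tcp_rot: [[-0.049, 0.002, 0.999], [-0.999, 0.009, -0.049], [-0.009, -1.0, 0.001]]
ft_force: [-0.1, 0.8, -0.5]
grip_width: 0.0267
```

```bash
python3 - <<'E'
from h import *
o=st();R=Rt(-3,0);print(R.T@(np.array([.4466,.3322,.005])-o["position"])*1000,Ro.from_matrix(o["tcp_rot"].T@R).as_rotvec(degrees=True))
E
```

```text
7.92 [0.447  0.3328 0.036 ] F [-0.1  0.8 -0.5] w 0.0267
[ 0.65913144 30.97889486 -0.40556927] [-0.06171137  0.21068923 -0.53720085]
```

servo_tool:
  motion:
    - [2, 0, 2, 0, 0, 0, 0]
    - [2, 0, 0.7, 0, 0, 0, 0]
    - [2, 0, 0, 0, 0, 0, 0]
    - [2, 0, 0.2, 0, 0, 0, 0]
    - [2, 0, 0.2, 0, 0, 0, 0]

```text
time_s: 8.55
position: [0.4467, 0.3335, 0.0047]
tcp_rot: [[-0.048, 0.001, 0.999], [-0.999, 0.009, -0.048], [-0.009, -1.0, 0.001]]
ft_force: [-11.1, -2.7, 47.2]
grip_width: 0.0268
```

servo_tool:
  motion:
    - [2, 0, 0.1, 0, 0, 0, 0]
    - [2, 0, 0, 0, 0, 0, 0]

```text
time_s: 8.8
position: [0.4467, 0.3335, 0.0048]
tcp_rot: [[-0.048, 0.001, 0.999], [-0.999, 0.01, -0.048], [-0.01, -1.0, 0.001]]
ft_force: [-9.2, -3.4, 35.6]
grip_width: 0.0269
```

servo_tool:
  motion:
    - [2, 0, -0.2, 0, 0, 0, 0]
    - [2, 0, -0.1, 0, 0, 0, 0]

```text
time_s: 9.05
position: [0.4465, 0.3335, 0.0062]
tcp_rot: [[-0.048, 0.001, 0.999], [-0.999, 0.009, -0.048], [-0.009, -1.0, 0.0]]
ft_force: [-0.8, 0.6, 0.3]
grip_width: 0.0271
```

servo_tool:
  motion:
    - [4, 0, -0.1, 0, 0, 0, 0]
    - [4.2, 0, 0, 0, 0, 0, 0]
    - [4.2, 0, 0, 0, 0, 0, 0]
    - [4.2, 0, 0, 0, 0, 0, 0]

```text
time_s: 9.55
position: [0.4464, 0.3334, 0.007]
tcp_rot: [[-0.048, 0.001, 0.999], [-0.999, 0.009, -0.048], [-0.009, -1.0, 0.0]]
ft_force: [-0.4, 0.4, 0.0]
grip_width: 0.0421
```

servo_tool:
  motion:
    - [4.2, 0, -2, 0, 0, 0, 0]
    - [4.2, 0, -4, 0, 0, 0, 0]
    - [4.2, 0, -5, 0, 0, 0, 0]
    - [4.2, 0, 0, 0, 0, 0, 0]

```text
time_s: 10.05
position: [0.4475, 0.3328, 0.1212]
tcp_rot: [[-0.048, 0.005, 0.999], [-0.999, 0.012, -0.048], [-0.012, -1.0, 0.004]]
ft_force: [0.0, 0.2, -1.1]
grip_width: 0.0419
```

```bash
python3 - <<'E'
from h import *
o=st();im,P=snap("wrist","w5");cv2.imwrite("pics/w5b.png",cv2.resize(im,(512,384))[:,:,::-1])
R=Rt(YAW);print("next")
plan([(rp("L",-.16,-.05),R),(rp("L",-.09),R)],5,step=4.5,ang=6)
E
```

```text
10.05 [0.4475 0.3328 0.1212] F [ 0.   0.2 -1.1] w 0.0419
next
[5, 3.7, -1.2, 1.6, 3.5, -0.7, 0.0],
[5, 3.7, -1.1, 1.7, 3.5, -0.7, 0.0],
[5, 3.7, -1.0, 1.7, 3.5, -0.7, 0.0],
[5, 3.7, -0.9, 1.7, 3.5, -0.7, 0.2],
[5, 3.8, -0.8, 1.7, 3.5, -0.7, 0.0],
[5, 3.8, -0.7, 1.7, 3.4, -0.7, 0.2],
[5, 3.8, -0.6, 1.7, 3.5, -0.7, 0.2],
[5, 3.83, -0.56, 1.69, 3.4, -0.7, 0.2],
-- [0.5636 0.0311 0.2128]
[5, 0.0, 3.5, 2.5, 0.0, 0.0, 0.0],
[5, 0.0, 3.5, 2.5, 0.0, 0.0, 0.0],
-- [0.6405 0.0351 0.1744]
```

View pics/w5b.png

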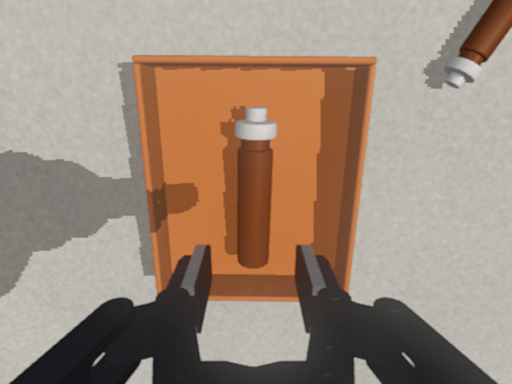

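servo_tool:
  motion:
    - [5, 3.7, -1.2, 1.6, 3.5, -0.7, 0]
    - [5, 3.7, -1.1, 1.7, 3.5, -0.7, 0]
    - [5, 3.7, -1.0, 1.7, 3.5, -0.7, 0]
    - [5, 3.7, -0.9, 1.7, 3.5, -0.7, 0.2]
    - [5, 3.8, -0.8, 1.7, 3.5, -0.7, 0]
    - [5, 3.8, -0.7, 1.7, 3.4, -0.7, 0.2]
    - [5, 3.8, -0.6, 1.7, 3.5, -0.7, 0.2]
    - [5, 3.8, -0.6, 1.7, 3.4, -0.7, 0.2]
    - [5, 0, 0, 0, 0, 0, 0]
    - [5, 0, 0, 0, 0, 0, 0]

```text
time_s: 11.35
position: [0.5618, 0.0402, 0.21]
tcp_rot: [[0.048, 0.449, 0.892], [-0.999, 0.023, 0.043], [-0.001, -0.893, 0.449]]
ft_force: [-0.6, -0.1, 1.0]
grip_width: 0.05
```

```bash
python3 - <<'E'
from h import *
o=st();R=Rt(YAW)
plan([(rp("L",-.09),R),(rp("L",.018,-.003),R)],5,step=4,ang=6)
E
```

```text
11.35 [0.5618 0.0402 0.21  ] F [-0.6 -0.1  1. ] w 0.05
[5, 0.3, 2.2, 1.8, 0.4, 0.0, 0.0],
[5, 0.3, 2.3, 1.8, 0.4, 0.0, 0.0],
[5, 0.3, 2.23, 1.76, 0.5, 0.0, 0.0],
-- [0.6405 0.0351 0.1745]
[5, 0.0, 3.6, -0.1, 0.0, 0.0, 0.0],
[5, 0.0, 3.6, -0.1, 0.0, 0.0, 0.0],
[5, 0.0, 3.6, -0.1, 0.0, 0.0, 0.0],
-- [0.6885 0.0375 0.0777]
```

servo_tool:
  motion:
    - [5, 0.3, 2.2, 1.8, 0.4, 0, 0]
    - [5, 0.3, 2.3, 1.8, 0.4, 0, 0]
    - [5, 0.3, 2.2, 1.8, 0.5, 0, 0]
    - [5, 0, 0, 0, 0, 0, 0]
    - [5, 0, 3.5, -0.1, 0, 0, 0]
    - [5, 0, 3, -0.1, 0, 0, 0]
    - [5, 0, 1.5, 0, 0, 0, 0]
    - [5, 0, 0, 0, 0, 0, 0]
    - [5, 0, 0, 0, 0, 0, 0]

```text
time_s: 12.48
position: [0.6815, 0.0371, 0.109]
tcp_rot: [[0.049, 0.461, 0.886], [-0.999, 0.023, 0.043], [-0.001, -0.887, 0.461]]
ft_force: [0.3, -0.8, 1.3]
grip_width: 0.0499
```

```bash
python3 - <<'E'
from h import *
o=st();R=Rt(YAW)
plan([(rp("L",.014),R)],5,step=4,ang=6)
im,P=snap("wrist","w6")
hsv=cv2.cvtColor(im,cv2.COLOR_RGB2HSV);m=cv2.inRange(hsv,(100,150,60),(125,255,255))
k,l,s,c=cv2.connectedComponentsWithStats(m);print([(s[i].tolist()) for i in range(1,k) if s[i,4]>150])
E
```

```text
12.47 [0.6815 0.0371 0.109 ] F [ 0.3 -0.8  1.3] w 0.0499
[5, 0.0, 2.69, -0.53, 0.5, 0.0, 0.0],
-- [0.6892 0.0375 0.0827]
[[476, 139, 36, 44, 1392]]
```

servo_tool:
  motion:
    - [5, 0, 1.5, -0.5, 0.5, 0, 0]
    - [5, 0, 1.2, 0, 0, 0, 0]
    - [5, 0, 0, 0, 0, 0, 0]
    - [5, 0, 0, 0, 0, 0, 0]

```text
time_s: 13.02
position: [0.6956, 0.0374, 0.0862]
tcp_rot: [[0.048, 0.457, 0.888], [-0.999, 0.023, 0.043], [-0.001, -0.889, 0.457]]
ft_force: [0.3, -0.2, 0.3]
grip_width: 0.0502
```

```bash
python3 - <<'E'
from h import *
o=st();R=Rt(YAW)
print(R.T@(rp("L",.014)-o["position"])*1000)
im,P=snap("wrist","w7")
hsv=cv2.cvtColor(im,cv2.COLOR_RGB2HSV);m=cv2.inRange(hsv,(100,150,60),(125,255,255))
k,l,s,c=cv2.connectedComponentsWithStats(m);print([(s[i].tolist()) for i in range(1,k) if s[i,4]>150])
E
```

```text
13.03 [0.6956 0.0374 0.0862] F [ 0.3 -0.2  0.3] w 0.0502
[-0.44060605  0.18506455 -7.26582175]
[[75, 65, 31, 19, 416], [229, 176, 57, 44, 1976], [488, 206, 24, 21, 239]]
```

servo_tool:
  motion:
    - [5, 0.1, 0, -0.8, 0, 0, 0]
    - [5, 0, 0, 0, 0, 0, 0]
    - [2, 0, 0, 0, 0, 0, 0]
    - [2, 0, 0, 0, 0, 0, 0]
    - [2, 0, 0, 0, 0, 0, 0]
    - [2, 0, 0, 0, 0, 0, 0]

```text
time_s: 13.82
position: [0.6919, 0.0365, 0.0852]
tcp_rot: [[0.049, 0.451, 0.891], [-0.999, 0.023, 0.043], [-0.001, -0.892, 0.452]]
ft_force: [-2.3, 1.0, 5.5]
grip_width: 0.0271
```

```bash
python3 - <<'E'
from h import *
o=st();R=Rt(YAW)
print(R.T@(rp("L",.014)-o["position"])*1000)
A=(.555,.035,.20)
plan([(A,R),((.40,-.22,.17),Rt(2.5,0))],2,step=4.5,ang=6,start=(o["position"]-.055*R[:,1],R))
E
```

```text
13.82 [0.6919 0.0365 0.0852] F [-2.3  1.   5.5] w 0.0271
[-1.19501924  1.00379345 -3.46546435]
[2, -0.2, -3.7, -2.2, 0.0, 0.0, 0.0],
[2, -0.2, -3.7, -2.2, 0.0, 0.0, 0.0],
[2, -0.15, -3.66, -2.29, 0.0, 0.0, 0.0],
-- [0.555 0.035 0.2  ]
[2, 3.5, -0.7, -2.3, -4.0, 0.0, 0.0],
[2, 3.5, -0.6, -2.4, -4.0, 0.0, 0.0],
[2, 3.5, -0.4, -2.4, -4.0, 0.0, 0.0],
[2, 3.5, -0.3, -2.4, -4.0, 0.0, 0.0],
[2, 3.6, -0.1, -2.4, -4.0, 0.0, 0.0],
[2, 3.5, 0.1, -2.5, -4.0, 0.2, 0.0],
[2, 3.6, 0.27, -2.37, -4.0, 0.2, 0.0],
-- [ 0.4  -0.22  0.17]
```

servo_tool:
  motion:
    - [2, 0, -1, 0, 0, 0, 0]
    - [2, 0, -2, 0, 0.4, 0, 0]
    - [2, 0, -2.5, 0, 0.4, 0, 0]
    - [2, -0.2, -3.0, -3.0, 0, 0, 0]
    - [2, -0.2, -3.7, -2.2, 0, 0, 0]
    - [2, -0.2, -3.7, -2.2, 0, 0, 0]
    - [2, 0, 0, 0, 0, 0, 0]

```text
time_s: 14.7
position: [0.5621, 0.0363, 0.2061]
tcp_rot: [[0.048, 0.445, 0.894], [-0.999, 0.022, 0.043], [-0.001, -0.895, 0.446]]
ft_force: [0.7, 0.4, -0.7]
grip_width: 0.0267
```

servo_tool:
  motion:
    - [2, 3.5, -0.7, -2.3, -4, 0, 0]
    - [2, 3.5, -0.6, -2.4, -4, 0, 0]
    - [2, 3.5, -0.4, -2.4, -4, 0, 0]
    - [2, 3.5, -0.3, -2.4, -4, 0, 0]
    - [2, 3.6, -0.1, -2.4, -4, 0, 0]
    - [2, 3.5, 0.1, -2.5, -4, 0.2, 0]
    - [2, 3.6, 0.3, -2.4, -4, 0.2, 0]
    - [2, 0, 0, 0, 0, 0, 0]
    - [2, 0, 0, 0, 0, 0, 0]

```text
time_s: 15.82
position: [0.407, -0.2181, 0.1784]
tcp_rot: [[0.041, -0.028, 0.999], [-0.999, -0.0, 0.041], [-0.001, -1.0, -0.028]]
ft_force: [-0.3, -0.2, -0.5]
grip_width: 0.0271
```

```bash
python3 - <<'E'
from h import *
o=st();print(np.round(o["tcp_rot"],3))
im,P=snap("wrist","w8");cv2.imwrite("pics/w8b.png",cv2.resize(im,(768,576))[:,:,::-1])
E
```

```text
15.82 [ 0.407  -0.2181  0.1784] F [-0.3 -0.2 -0.5] w 0.0271
[[ 0.041 -0.028  0.999]
 [-0.999 -0.     0.041]
 [-0.001 -1.    -0.028]]
```

View pics/w8b.png

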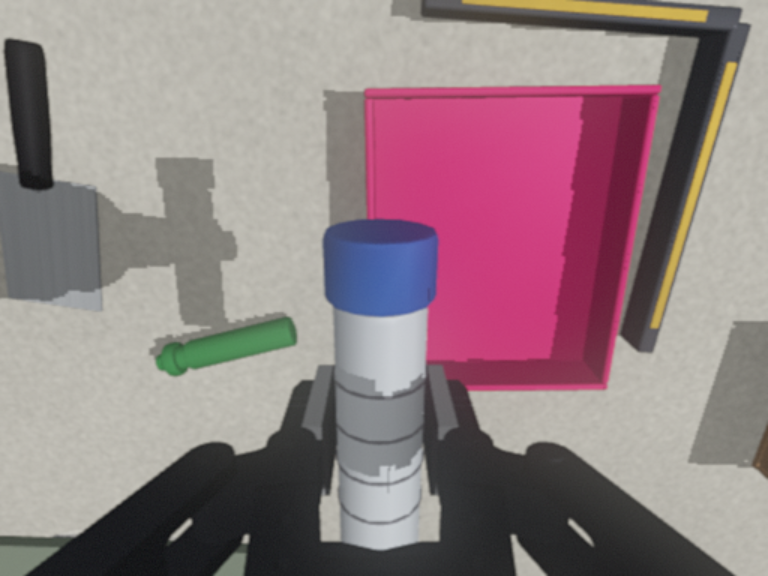

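```bash
python3 - <<'E'
from h import *
P=np.load("pics/w8.npz");f=lambda q,z:onz(P,np.array(q)/1.5,z)
c=[f(q,.04) for q in((366,90),(659,87),(608,390))]
print(np.round(c,4),"ctr",(c[0]+c[2])/2,"len",np.linalg.norm(c[0]-c[1]),np.linalg.norm(c[2]-c[1]))
e=c[1]-c[2];print("yaw",np.degrees(np.arctan2(e[1],e[0])),"yaw2",np.degrees(np.arctan2(*(c[0]-c[1])[[0,1]]))*-1)
print("far rail",f((424,13),0),f((690,31),0)," right",f((625,337),0),f((697,40),0))
ctr=(c[0]+c[2])/2;R=Rt(2,0)
t=ctr-R[:,0]*.03
t=ctr+R[:,0]*-.03 # +y side
plan([((t[0],t[1],.07),R)],2,step=3,ang=4)
E
```

```text
[[ 0.5049 -0.207   0.04  ]
 [ 0.5128 -0.3633  0.04  ]
 [ 0.3257 -0.3751  0.04  ]] ctr [ 0.41528168 -0.29105653  0.04      ] len 0.15649215249378473 0.18741789561162342
yaw 3.6047937815044735 yaw2 2.8947294699962614
far rail [ 0.54907235 -0.238314    0.        ] [ 5.46189622e-01 -3.95421051e-01 -5.55111512e-17]  right [ 0.34663388 -0.40122217  0.        ] [ 0.54167467 -0.40082601  0.        ]
[2, 1.1, 2.7, 0.2, 0.4, 0.0, 0.0],
[2, 1.1, 2.7, 0.2, 0.4, 0.0, 0.0],
[2, 1.1, 2.7, 0.2, 0.4, 0.2, 0.0],
[2, 1.07, 2.73, 0.13, 0.4, 0.2, 0.0],
-- [ 0.4143 -0.2611  0.07  ]
```

servo_tool:
  motion:
    - [2, 1.1, 2.7, 0.2, 0.4, 0, 0]
    - [2, 1.1, 2.7, 0.2, 0.4, 0, 0]
    - [2, 1.1, 2.7, 0.2, 0.4, 0.2, 0]
    - [2, 1.1, 2.7, 0.1, 0.4, 0.2, 0]
    - [2, 0, 2.5, 0, 0, 0, 0]
    - [2, 0, 1.5, 0, 0, 0, 0]
    - [2, 0, 0, 0, 0, 0, 0]
    - [2, 0, 0, 0, 0, 0, 0]

```text
time_s: 16.88
position: [0.4139, -0.262, 0.031]
tcp_rot: [[0.035, -0.0, 0.999], [-0.999, 0.0, 0.035], [-0.0, -1.0, -0.0]]
ft_force: [0.1, -0.5, -0.8]
grip_width: 0.0269
```

```bash
python3 - <<'E'
from h import *
o=st();R=Rt(2,0);print(R.T@(np.array([.4143,-.2611,.01])-o["position"])*1000,Ro.from_matrix(o["tcp_rot"].T@R).as_rotvec(degrees=True))
E
```

```text
16.88 [ 0.4139 -0.262   0.031 ] F [ 0.1 -0.5 -0.8] w 0.0269
[-0.86679969 21.03479682  0.43434389] [ 0.00217884 -0.00138657 -0.0130875 ]
```

servo_tool:
  motion:
    - [2, 0, 1.5, 0, 0, 0, 0]
    - [2, 0, 0.5, 0, 0, 0, 0]
    - [2, 0, 0, 0, 0, 0, 0]

```text
time_s: 17.25
position: [0.4136, -0.2622, 0.0107]
tcp_rot: [[0.034, -0.001, 0.999], [-0.999, 0.0, 0.034], [-0.0, -1.0, -0.001]]
ft_force: [0.7, 0.5, -1.0]
grip_width: 0.0271
```

servo_tool:
  motion:
    - [2, 0, 0.1, 0, 0, 0, 0]
    - [2, 0, 0, 0, 0, 0, 0]

```text
time_s: 17.5
position: [0.4136, -0.2622, 0.0096]
tcp_rot: [[0.034, -0.0, 0.999], [-0.999, 0.0, 0.034], [-0.0, -1.0, -0.0]]
ft_force: [0.4, 0.3, -1.0]
grip_width: 0.0269
```

servo_tool:
  motion:
    - [2, 0, 0.1, 0, 0, 0, 0]
    - [2, 0, 0, 0, 0, 0, 0]

```text
time_s: 17.75
position: [0.4135, -0.2621, 0.0084]
tcp_rot: [[0.034, -0.001, 0.999], [-0.999, 0.001, 0.034], [-0.001, -1.0, -0.001]]
ft_force: [-0.0, -0.2, -1.6]
grip_width: 0.0264
```

servo_tool:
  motion:
    - [2, 0, 0.1, 0, 0, 0, 0]
    - [2, 0, 0, 0, 0, 0, 0]

```text
time_s: 18.0
position: [0.4135, -0.2622, 0.0076]
tcp_rot: [[0.034, -0.0, 0.999], [-0.999, 0.001, 0.034], [-0.001, -1.0, -0.0]]
ft_force: [-0.5, 0.8, 5.1]
grip_width: 0.0267
```

servo_tool:
  motion:
    - [3.2, 0, 0, 0, 0, 0, 0]
    - [4.2, 0, 0, 0, 0, 0, 0]
    - [4.2, 0, 0, 0, 0, 0, 0]
    - [4.2, 0, -1.5, 0, 0, 0, 0]
    - [4.2, 0, -4, 0, 0, 0, 0]
    - [4.2, 0, -5, 0, 0, 0, 0]
    - [4.2, 0, -2, 0, 0, 0, 0]
    - [4.2, 0, 0, 0, 0, 0, 0]

```text
time_s: 19.0
position: [0.4141, -0.2623, 0.1333]
tcp_rot: [[0.035, 0.001, 0.999], [-0.999, -0.0, 0.035], [0.0, -1.0, 0.001]]
ft_force: [-0.2, -0.5, -0.5]
grip_width: 0.0422
```

```bash
python3 - <<'E'
from h import *
o=st();im,P=snap("wrist","w9");cv2.imwrite("pics/w9b.png",cv2.resize(im,(512,384))[:,:,::-1])
hsv=cv2.cvtColor(im,cv2.COLOR_RGB2HSV);m=cv2.inRange(hsv,(100,150,60),(125,255,255))
k,l,s,c=cv2.connectedComponentsWithStats(m);print([(s[i].tolist(),onz(P,c[i],.021)) for i in range(1,k) if s[i,4]>150])
R=Rt(YAW)
plan([(rp("R",-.15,-.05),R),(rp("R",-.02,-.005),R)],5,step=4,ang=6)
E
```

```text
19.0 [ 0.4141 -0.2623  0.1333] F [-0.2 -0.5 -0.5] w 0.0422
[]
[5, -2.6, -1.2, 2.8, 4.7, 0.0, 0.0],
[5, -2.6, -1.0, 2.9, 4.7, -0.2, 0.0],
[5, -2.6, -0.7, 2.9, 4.7, -0.2, 0.0],
[5, -2.6, -0.5, 3.0, 4.6, -0.2, 0.0],
[5, -2.6, -0.2, 3.0, 4.7, 0.0, 0.0],
[5, -2.51, 0.01, 3.07, 4.6, -0.3, 0.2],
-- [ 0.5749 -0.1004  0.204 ]
[5, 0.0, 3.3, 1.1, 0.0, 0.0, 0.0],
[5, 0.0, 3.2, 1.1, 0.0, 0.0, 0.0],
[5, 0.0, 3.3, 1.1, 0.0, 0.0, 0.0],
[5, 0.0, 3.2, 1.2, 0.0, 0.0, 0.0],
-- [ 0.6755 -0.0953  0.1103]
```

View pics/w9b.png

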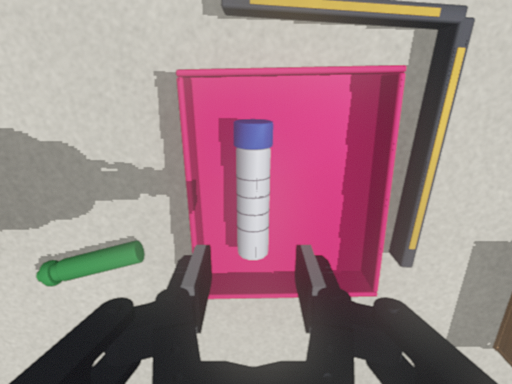

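servo_tool:
  motion:
    - [5, -2.6, -1.2, 2.8, 4.7, 0, 0]
    - [5, -2.6, -1.0, 2.9, 4.7, -0.2, 0]
    - [5, -2.6, -0.7, 2.9, 4.7, -0.2, 0]
    - [5, -2.6, -0.5, 3.0, 4.6, -0.2, 0]
    - [5, -2.6, -0.2, 3.0, 4.7, 0, 0]
    - [5, -2.5, 0, 3.1, 4.6, -0.3, 0.2]
    - [5, 0, 0, 0, 0, 0, 0]
    - [5, 0, 0, 0, 0, 0, 0]

```text
time_s: 20.05
position: [0.5722, -0.1048, 0.2017]
tcp_rot: [[0.049, 0.461, 0.886], [-0.999, 0.022, 0.044], [0.001, -0.887, 0.461]]
ft_force: [-1.0, -0.7, 0.2]
grip_width: 0.0499
```

```bash
python3 - <<'E'
from h import *
P=np.load("pics/w1.npz");print("beaker rim",onz(P,(708/1.5,197/1.5),.08),"base",onz(P,(641/1.5,232/1.5),0))
o=st();R=Rt(YAW)
plan([(rp("R",-.09,-.005),R),(rp("R",.014,-.006),R)],5,step=4,ang=6)
E
```

```text
beaker rim [ 0.71522775 -0.22596988  0.08      ] base [ 0.71620763 -0.22881559  0.        ]
20.05 [ 0.5722 -0.1048  0.2017] F [-1.  -0.7  0.2] w 0.0499
[5, -0.2, 2.9, 2.5, 0.3, 0.0, 0.0],
[5, -0.24, 3.0, 2.4, 0.2, 0.0, 0.0],
-- [ 0.6427 -0.0969  0.1721]
[5, 0.0, 3.5, 0.0, 0.0, 0.0, 0.0],
[5, 0.0, 3.5, 0.0, 0.0, 0.0, 0.0],
[5, -0.02, 3.4, -0.09, 0.0, 0.0, 0.0],
-- [ 0.6906 -0.0945  0.0799]
```

servo_tool:
  motion:
    - [5, -0.2, 2.9, 2.3, 0.3, 0, 0]
    - [5, -0.2, 3.0, 2.2, 0.2, 0, 0]
    - [5, 0, 0, 0, 0, 0, 0]
    - [5, 0, 3.5, -0.2, 0.2, 0, 0]
    - [5, 0, 3, -0.3, 0.2, 0, 0]
    - [5, 0, 2, -0.2, 0.2, 0, 0]
    - [5, 0, 0, 0, 0, 0, 0]
    - [5, 0, 0, 0, 0, 0, 0]

```text
time_s: 21.05
position: [0.6798, -0.0967, 0.0991]
tcp_rot: [[0.052, 0.467, 0.883], [-0.999, 0.026, 0.045], [-0.002, -0.884, 0.468]]
ft_force: [0.0, -0.4, -0.6]
grip_width: 0.05
```

```bash
python3 - <<'E'
from h import *
o=st();R=Rt(YAW)
plan([(rp("R",.014),R)],5,step=4,ang=6)
im,P=snap("wrist","w10")
hsv=cv2.cvtColor(im,cv2.COLOR_RGB2HSV);m=cv2.inRange(hsv,(100,130,50),(128,255,255))
k,l,s,c=cv2.connectedComponentsWithStats(m);print([(s[i].tolist()) for i in range(1,k) if s[i,4]>150])
E
```

```text
21.05 [ 0.6798 -0.0967  0.0991] F [ 0.  -0.4 -0.6] w 0.05
[5, -0.15, 2.22, 0.66, 0.0, 0.0, 0.0],
-- [ 0.6959 -0.0943  0.0826]
[[98, 271, 15, 21, 178], [42, 272, 19, 20, 217]]
```

servo_tool:
  motion:
    - [5, -0.1, 1.2, 0.2, 0, 0, 0]
    - [5, 0, 1, 0.1, 0, 0, 0]
    - [5, 0, 0, 0, 0, 0, 0]
    - [5, 0, 0, 0, 0, 0, 0]

```text
time_s: 21.6
position: [0.6935, -0.0946, 0.0807]
tcp_rot: [[0.052, 0.466, 0.883], [-0.999, 0.027, 0.045], [-0.003, -0.884, 0.467]]
ft_force: [0.4, -0.1, 0.6]
grip_width: 0.0496
```

```bash
python3 - <<'E'
from h import *
o=st();R=Rt(YAW)
plan([(rp("R",.014),R)],5,step=4,ang=6)
im,P=snap("wrist","w11")
hsv=cv2.cvtColor(im,cv2.COLOR_RGB2HSV);m=cv2.inRange(hsv,(100,130,50),(128,255,255))
k,l,s,c=cv2.connectedComponentsWithStats(m);print([(s[i].tolist()) for i in range(1,k) if s[i,4]>150])
E
```

```text
21.6 [ 0.6935 -0.0946  0.0807] F [ 0.4 -0.1  0.6] w 0.0496
[5, -0.02, -0.06, 0.3, 0.0, 0.0, -0.2],
-- [ 0.6958 -0.0942  0.0826]
[[214, 132, 76, 37, 2322]]
```

servo_tool:
  motion:
    - [2, 0, 0, 0, 0, 0, 0]
    - [2, 0, 0, 0, 0, 0, 0]
    - [2, 0, 0, 0, 0, 0, 0]
    - [2, 0, 0, 0, 0, 0, 0]

```text
time_s: 22.15
position: [0.6936, -0.0947, 0.081]
tcp_rot: [[0.052, 0.467, 0.883], [-0.999, 0.027, 0.045], [-0.003, -0.884, 0.468]]
ft_force: [-3.7, 0.2, 5.9]
grip_width: 0.027
```

servo_tool:
  motion:
    - [2, 0, -1, 0, 0, 0, 0]
    - [2, 0, -2, 0, 0, 0, 0]
    - [2, 0, -2.5, 0, 0, 0, 0]
    - [2, 0, -3.0, -3.0, 0, 0, 0]
    - [2, 0, -3.7, -2.2, 0, 0, 0]
    - [2, 0, -3.7, -2.2, 0, 0, 0]
    - [2, 0, 0, 0, 0, 0, 0]

```text
time_s: 23.02
position: [0.5596, -0.1054, 0.1971]
tcp_rot: [[0.053, 0.454, 0.889], [-0.999, 0.029, 0.045], [-0.006, -0.89, 0.455]]
ft_force: [0.2, 0.9, -0.5]
grip_width: 0.0272
```

```bash
python3 - <<'E'
from h import *
o=st();R=Rt(2,0)
t=np.array([.4153,-.291,0])+R[:,0]*.03
plan([((t[0],t[1],.12),R)],2,step=4,ang=6)
P=np.load("pics/w9.npz");im=P["im"];hsv=cv2.cvtColor(im,cv2.COLOR_RGB2HSV)
print("tube1 foot/cap",onz(P,(254,255),.019),onz(P,(253,135),.03))
E
```

```text
23.02 [ 0.5596 -0.1054  0.1971] F [ 0.2  0.9 -0.5] w 0.0272
[2, 3.0, 0.0, -2.5, -3.9, 0.0, 0.0],
[2, 3.0, 0.1, -2.4, -3.9, 0.2, 0.0],
[2, 3.0, 0.3, -2.4, -3.9, 0.2, 0.0],
[2, 3.0, 0.5, -2.4, -3.8, 0.0, 0.0],
[2, 3.0, 0.6, -2.4, -3.9, 0.2, -0.2],
[2, 2.9, 0.8, -2.3, -3.8, 0.2, -0.2],
[2, 3.0, 0.9, -2.25, -3.9, 0.2, 0.0],
-- [ 0.4163 -0.3209  0.12  ]
tube1 foot/cap [ 0.35131616 -0.2657607   0.019     ] [ 0.46117678 -0.26105441  0.03      ]
```

servo_tool:
  motion:
    - [2, 3.0, 0, -2.5, -3.9, 0, 0]
    - [2, 3.0, 0.1, -2.4, -3.9, 0.2, 0]
    - [2, 3.0, 0.3, -2.4, -3.9, 0.2, 0]
    - [2, 3.0, 0.5, -2.4, -3.8, 0, 0]
    - [2, 3.0, 0.6, -2.4, -3.9, 0.2, -0.2]
    - [2, 2.9, 0.8, -2.3, -3.8, 0.2, -0.2]
    - [2, 3.0, 0.9, -2.2, -3.9, 0.2, 0]
    - [2, 0, 0, 0, 0, 0, 0]
    - [2, 0, 0, 0, 0, 0, 0]

```text
time_s: 24.15
position: [0.4315, -0.307, 0.1161]
tcp_rot: [[0.038, 0.029, 0.999], [-0.999, 0.006, 0.038], [-0.005, -1.0, 0.029]]
ft_force: [0.1, -0.4, -1.2]
grip_width: 0.027
```

```bash
python3 - <<'E'
from h import *
o=st();R=Rt(2,0)
plan([((.4163,-.321,.06),R),((.4163,-.321,.012),R)],2,step=3,ang=6)
E
```

```text
24.15 [ 0.4315 -0.307   0.1161] F [ 0.1 -0.4 -1.2] w 0.027
[2, 0.7, 2.8, -0.9, -0.8, 0.0, 0.0],
[2, 0.67, 2.76, -0.79, -0.9, 0.2, -0.3],
-- [ 0.4163 -0.321   0.06  ]
[2, 0.0, 2.4, 0.0, 0.0, 0.0, 0.0],
[2, -0.01, 2.4, 0.0, 0.0, 0.0, 0.0],
-- [ 0.4163 -0.321   0.012 ]
```

servo_tool:
  motion:
    - [2, 0.7, 2.8, -0.9, -0.8, 0, 0]
    - [2, 0.7, 2.8, -0.8, -0.9, 0.2, -0.3]
    - [2, 0, 0, 0, 0, 0, 0]
    - [2, 0, 2.4, 0, 0, 0, 0]
    - [2, 0, 2, 0, 0, 0, 0]
    - [2, 0, 0, 0, 0, 0, 0]
    - [2, 0, 0, 0, 0, 0, 0]

```text
time_s: 25.02
position: [0.4165, -0.3221, 0.0171]
tcp_rot: [[0.035, 0.001, 0.999], [-0.999, -0.002, 0.035], [0.002, -1.0, 0.0]]
ft_force: [-0.6, 0.1, 0.0]
grip_width: 0.0272
```

servo_tool:
  motion:
    - [2, 0, 0.6, 0, 0, 0, 0]
    - [2, 0, 0.1, 0, 0, 0, 0]
    - [2, 0, 0, 0, 0, 0, 0]

```text
time_s: 25.4
position: [0.4158, -0.3221, 0.0087]
tcp_rot: [[0.034, -0.001, 0.999], [-0.999, -0.001, 0.034], [0.001, -1.0, -0.001]]
ft_force: [0.7, -0.9, -0.5]
grip_width: 0.0271
```

servo_tool:
  motion:
    - [2, 0, 0.1, 0, 0, 0, 0]
    - [2, 0, 0, 0, 0, 0, 0]

```text
time_s: 25.65
position: [0.4158, -0.3221, 0.0076]
tcp_rot: [[0.034, -0.001, 0.999], [-0.999, -0.001, 0.034], [0.001, -1.0, -0.001]]
ft_force: [-0.4, -0.2, -0.0]
grip_width: 0.0266
```

servo_tool:
  motion:
    - [2, 0, 0.1, 0, 0, 0, 0]
    - [2, 0, 0, 0, 0, 0, 0]

```text
time_s: 25.9
position: [0.4158, -0.3222, 0.0067]
tcp_rot: [[0.034, -0.001, 0.999], [-0.999, -0.001, 0.034], [0.001, -1.0, -0.001]]
ft_force: [-1.6, 0.1, 2.8]
grip_width: 0.0269
```

servo_tool:
  motion:
    - [3.2, 0, 0, 0, 0, 0, 0]
    - [4.2, 0, 0, 0, 0, 0, 0]
    - [4.2, 0, 0, 0, 0, 0, 0]
    - [4.2, 0, -1.5, 0, 0, 0, 0]
    - [4.2, 0, -4, 0, 0, 0, 0]
    - [4.2, 0, -5, 0, 0, 0, 0]
    - [4.2, 0, -2, 0, 0, 0, 0]
    - [0, 0, 0, 0, 0, 0, 0]

```text
time_s: 26.9
position: [0.4163, -0.3222, 0.1335]
tcp_rot: [[0.034, 0.001, 0.999], [-0.999, -0.002, 0.034], [0.002, -1.0, 0.001]]
ft_force: [0.7, 0.2, -0.8]
grip_width: 0.0251
```

```bash
python3 - <<'E'
from h import *
o=st();im,P=snap("wrist","w12");cv2.imwrite("pics/w12b.png",cv2.resize(im,(768,576))[:,:,::-1])
Q=np.load("pics/w8.npz")
for q in((160,360),(295,330)):print("green",onz(Q,np.array(q)/1.5,.01))
R=Rt(0,0)
plan([((.283,-.293,.12),R),((.283,-.293,.022),R)],0,step=4,ang=6)
E
```

```text
26.9 [ 0.4163 -0.3222  0.1335] F [ 0.7  0.2 -0.8] w 0.0251
green [ 0.31882678 -0.06237143  0.01      ]
green [ 0.34697425 -0.16083346  0.01      ]
[0, -0.8, 0.3, -3.3, 0.0, 0.5, 0.0],
[0, -0.8, 0.3, -3.3, 0.0, 0.5, 0.0],
[0, -0.8, 0.3, -3.3, 0.0, 0.5, 0.0],
[0, -0.77, 0.33, -3.35, 0.0, 0.5, 0.0],
-- [ 0.283 -0.293  0.12 ]
[0, 0.0, 3.3, 0.0, 0.0, 0.0, 0.0],
[0, 0.0, 3.3, 0.0, 0.0, 0.0, 0.0],
[0, -0.01, 3.2, 0.0, 0.0, 0.0, 0.0],
-- [ 0.283 -0.293  0.022]
```

View pics/w12b.png

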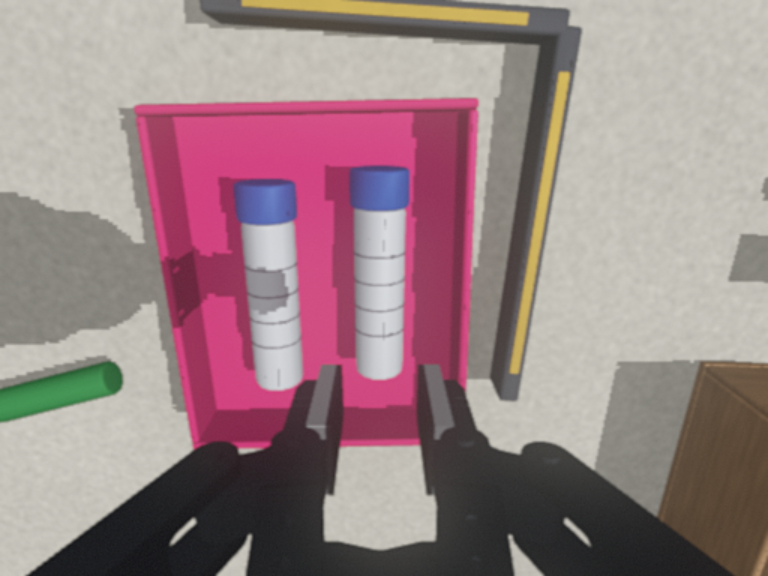

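servo_tool:
  motion:
    - [0, -0.8, 0.3, -3.3, 0, 0.5, 0]
    - [0, -0.8, 0.3, -3.3, 0, 0.5, 0]
    - [0, -0.8, 0.3, -3.3, 0, 0.5, 0]
    - [0, -0.8, 0.3, -3.4, 0, 0.5, 0]
    - [0, 0, 0, 0, 0, 0, 0]
    - [0, 0, 0, 0, 0, 0, 0]

```text
time_s: 27.7
position: [0.2826, -0.2929, 0.1195]
tcp_rot: [[-0.001, -0.001, 1.0], [-1.0, -0.0, -0.001], [0.0, -1.0, -0.001]]
ft_force: [0.4, 0.2, -0.0]
grip_width: -0.0
```

```bash
python3 - <<'E'
from h import *
o=st();print(np.round(o["tcp_rot"],3),np.round(o["joints"],2))
plan([((.283,-.293,.022),Rt(0,0))],0,step=4,ang=6)
E
```

```text
27.7 [ 0.2826 -0.2929  0.1195] F [ 0.4  0.2 -0. ] w -0.0
[[-0.001 -0.001  1.   ]
 [-1.    -0.    -0.001]
 [ 0.    -1.    -0.001]] [ 0.48  0.75  0.43  2.21 -0.91  0.37  0.12]
[0, 0.0, 3.3, 0.0, 0.0, 0.0, 0.0],
[0, 0.0, 3.2, 0.0, 0.0, 0.0, 0.0],
[0, 0.0, 3.25, 0.05, 0.0, 0.0, 0.0],
-- [ 0.283 -0.293  0.022]
```

servo_tool:
  motion:
    - [0, 0, 3.3, 0, 0, 0, 0]
    - [0, 0, 3.2, 0, 0, 0, 0]
    - [0, 0, 3.2, 0, 0, 0, 0]
    - [0, 0, 0, 1.0, 0, 0, 0]
    - [0, 0, 0, 0.8, 0, 0, 0]
    - [0, 0, 0, 0.4, 0, 0, 0]
    - [0, 0, 0, 0.4, 0, 0, 0]
    - [0, 0, 0, 0.4, 0, 0, 0]

```text
time_s: 28.7
position: [0.316, -0.2968, 0.0266]
tcp_rot: [[-0.001, -0.007, 1.0], [-1.0, 0.006, -0.001], [-0.006, -1.0, -0.007]]
ft_force: [-2.6, -0.2, -1.5]
grip_width: 0.0002
```

servo_tool:
  motion:
    - [0, 0, 0, 0.4, 0, 0, 0]
    - [0, 0, 0, 0.4, 0, 0, 0]
    - [0, 0, 0, 0.4, 0, 0, 0]

```text
time_s: 29.08
position: [0.3282, -0.2968, 0.0266]
tcp_rot: [[-0.001, -0.007, 1.0], [-1.0, 0.006, -0.001], [-0.006, -1.0, -0.007]]
ft_force: [-2.8, 0.2, -0.9]
grip_width: 0.0
```

servo_tool:
  motion:
    - [0, 0, 0, 0.4, 0, 0, 0]
    - [0, 0, 0, 0.4, 0, 0, 0]
    - [0, 0, 0, 0.3, 0, 0, 0]

```text
time_s: 29.45
position: [0.3386, -0.2966, 0.0265]
tcp_rot: [[-0.001, -0.008, 1.0], [-1.0, 0.006, -0.001], [-0.006, -1.0, -0.008]]
ft_force: [-18.0, 2.7, 5.8]
grip_width: -0.0
```

servo_tool:
  motion:
    - [0, 0, 0, 0.3, 0, 0, 0]
    - [0, 0, 0, 0.3, 0, 0, 0]

```text
time_s: 29.7
position: [0.3392, -0.2962, 0.0264]
tcp_rot: [[-0.004, -0.016, 1.0], [-1.0, 0.007, -0.004], [-0.007, -1.0, -0.016]]
ft_force: [-56.6, 7.5, 22.9]
grip_width: -0.0002
```

servo_tool:
  motion:
    - [0, 0, 0, -0.8, 0, 0, 0]
    - [0, 0, 0, -1.2, 0, 0, 0]
    - [0, 0, -4, 0, 0, 0, 0]
    - [0, 0, -5, 0, 0, 0, 0]
    - [0, -3, -2, 3, 0, 0, 0]
    - [0, -3, 0, 3.5, 0, 0, 0]
    - [0, -3, 0, 3.5, 0, 0, 0]
    - [0, 0, 0, 0, 0, 0, 0]
    - [0, 0, 0, 0, 0, 0, 0]

```text
time_s: 30.82
position: [0.4255, -0.2078, 0.1365]
tcp_rot: [[-0.001, -0.007, 1.0], [-1.0, 0.005, -0.001], [-0.005, -1.0, -0.007]]
ft_force: [-1.0, -0.3, -0.8]
grip_width: 0.0004
```

```bash
cat > t.py <<'E'
from h import *
import sys
o=st();im,P=snap("wrist",sys.argv[1])
hsv=cv2.cvtColor(im,cv2.COLOR_RGB2HSV);m=cv2.inRange(hsv,(155,110,60),(178,255,255))
cn=max(cv2.findContours(m,0,2)[0],key=cv2.contourArea);h=cv2.convexHull(cn)
for q in cv2.approxPolyDP(h,3,True)[:,0]: print("rim",q,np.round(onz(P,q,.04)[:2],4))
my=cv2.inRange(hsv,(18,100,90),(32,255,255));k,l,s,c=cv2.connectedComponentsWithStats(my)
for i in range(1,k):
    if s[i,4]>80:
        w=np.array([onz(P,q,.028)[:2] for q in np.argwhere(l==i)[:,::-1]]);d=np.linalg.svd(w-w.mean(0),full_matrices=0)[2]
        print("stripe",np.round(w.mean(0),4),np.round(np.ptp((w-w.mean(0))@d.T,axis=0),4),"deg",round(np.degrees(np.arctan(d[0][1]/d[0][0])),2))
E
python3 t.py w13
```

```text
30.82 [ 0.4255 -0.2078  0.1365] F [-1.  -0.3 -0.8] w 0.0004
rim [485  29] [ 0.5432 -0.3623]
rim [445 270] [ 0.3576 -0.3723]
rim [285 278] [ 0.3492 -0.2354]
rim [259 236] [ 0.3897 -0.2126]
rim [250  45] [ 0.5338 -0.2057]
stripe [ 0.5507 -0.3213] [0.1308 0.0056] deg 88.56
stripe [ 0.4298 -0.4035] [0.1233 0.0067] deg -1.2
```

```bash
python3 - <<'E'
from h import *
plan([((.468,-.155,.125),Rt(-1.3,0)),((.468,-.155,.024),Rt(-1.3,0))],0,step=4,ang=6)
E
```

```text
[0, -2.7, 0.6, 2.1, 0.2, 0.6, -0.2],
[0, -2.64, 0.56, 2.14, 0.2, 0.6, 0.0],
-- [ 0.468 -0.155  0.125]
[0, 0.0, 3.4, 0.0, 0.0, 0.0, 0.0],
[0, 0.0, 3.3, 0.0, 0.0, 0.0, 0.0],
[0, 0.02, 3.4, 0.0, 0.0, 0.0, 0.0],
-- [ 0.468 -0.155  0.024]
```

servo_tool:
  motion:
    - [0, -2.7, 0.6, 2.1, 0.2, 0.6, -0.2]
    - [0, -2.6, 0.6, 2.1, 0.2, 0.6, 0]
    - [0, 0, 0, 0, 0, 0, 0]
    - [0, 0, 3.4, 0, 0, 0, 0]
    - [0, 0, 3.3, 0, 0, 0, 0]
    - [0, 0, 3.0, 0, 0, 0, 0]
    - [0, 0, 0, 0, 0, 0, 0]
    - [0, 0.8, 0, 0, 0, 0, 0]
    - [0, 0.8, 0, 0, 0, 0, 0]

```text
time_s: 32.0
position: [0.468, -0.1717, 0.0285]
tcp_rot: [[-0.022, 0.001, 1.0], [-1.0, 0.001, -0.022], [-0.001, -1.0, 0.001]]
ft_force: [-0.1, -0.3, -0.1]
grip_width: 0.0002
```

servo_tool:
  motion:
    - [0, 0.8, 0, 0, 0, 0, 0]
    - [0, 0.5, 0, 0, 0, 0, 0]
    - [0, 0.4, 0, 0, 0, 0, 0]
    - [0, 0.4, 0, 0, 0, 0, 0]

```text
time_s: 32.5
position: [0.4672, -0.1916, 0.0273]
tcp_rot: [[-0.021, -0.0, 1.0], [-1.0, 0.002, -0.021], [-0.002, -1.0, -0.0]]
ft_force: [0.8, -0.3, 0.3]
grip_width: -0.0003
```

servo_tool:
  motion:
    - [0, 0.4, 0, 0, 0, 0, 0]
    - [0, 0.4, 0, 0, 0, 0, 0]

```text
time_s: 32.75
position: [0.4671, -0.1991, 0.0273]
tcp_rot: [[-0.021, -0.0, 1.0], [-1.0, 0.003, -0.021], [-0.003, -1.0, -0.0]]
ft_force: [0.9, 3.7, 2.3]
grip_width: 0.0002
```

servo_tool:
  motion:
    - [0, 0.4, 0, 0, 0, 0, 0]
    - [0, 0.4, 0, 0, 0, 0, 0]
    - [0, 0.3, 0, 0, 0, 0, 0]

```text
time_s: 33.12
position: [0.4668, -0.2107, 0.0273]
tcp_rot: [[-0.022, -0.0, 1.0], [-1.0, 0.002, -0.022], [-0.002, -1.0, -0.0]]
ft_force: [1.0, 4.4, 0.5]
grip_width: 0.0002
```

servo_tool:
  motion:
    - [0, 0.3, 0, 0, 0, 0, 0]
    - [0, 0.3, 0, 0, 0, 0, 0]

```text
time_s: 33.38
position: [0.4667, -0.2166, 0.0273]
tcp_rot: [[-0.022, -0.0, 1.0], [-1.0, 0.002, -0.022], [-0.002, -1.0, -0.0]]
ft_force: [0.2, 3.6, 0.6]
grip_width: 0.0
```

servo_tool:
  motion:
    - [0, 0.2, 0, 0, 0, 0, 0]
    - [0, 0.2, 0, 0, 0, 0, 0]

```text
time_s: 33.62
position: [0.4666, -0.2205, 0.0273]
tcp_rot: [[-0.022, -0.0, 1.0], [-1.0, 0.002, -0.022], [-0.002, -1.0, -0.0]]
ft_force: [0.6, 4.2, 1.3]
grip_width: 0.0001
```

servo_tool:
  motion:
    - [0, 0.2, 0, 0, 0, 0, 0]
    - [0, 0.2, 0, 0, 0, 0, 0]

```text
time_s: 33.88
position: [0.4668, -0.2238, 0.0272]
tcp_rot: [[-0.021, 0.0, 1.0], [-1.0, 0.003, -0.021], [-0.003, -1.0, 0.0]]
ft_force: [4.3, 10.7, 2.3]
grip_width: 0.0001
```

servo_tool:
  motion:
    - [0, 0.15, 0, 0, 0, 0, 0]
    - [0, 0.1, 0, 0, 0, 0, 0]

```text
time_s: 34.12
position: [0.4674, -0.2251, 0.0272]
tcp_rot: [[-0.02, 0.001, 1.0], [-1.0, 0.006, -0.02], [-0.006, -1.0, 0.001]]
ft_force: [9.0, 16.2, 4.3]
grip_width: -0.0004
```

```bash
python3 t.py w14
```

```text
34.12 [ 0.4674 -0.2251  0.0272] F [ 9.  16.2  4.3] w -0.0004
rim [511 117] [ 0.5369 -0.3285]
rim [511 180] [ 0.511  -0.3346]
rim [430 351] [ 0.4201 -0.3152]
rim [291 295] [ 0.4553 -0.2435]
rim [276 253] [ 0.4781 -0.2362]
rim [280 116] [ 0.5391 -0.2376]
stripe [ 0.5513 -0.2957] [0.0792 0.0053] deg 88.54
```

servo_tool:
  motion:
    - [0, -0.6, 0, 0, 0, 0, 0]
    - [0, -2, 0, 0, 0, 0, 0]
    - [0, -1, -4, 0, 0, 0, 0]
    - [0, 0, -5, 0, 0, 0, 0]
    - [0, 3, -1, -4, 0, 0, 0]
    - [0, 3, 0, -4, 0, 0, 0]
    - [0, 3, 0, -4, 0, 0, 0]
    - [0, 3, 0, -4, 0, 0, 0]
    - [0, 0, 0, 0, 0, 0, 0]

```text
time_s: 35.3
position: [0.3023, -0.309, 0.1275]
tcp_rot: [[-0.027, -0.0, 1.0], [-1.0, 0.001, -0.027], [-0.001, -1.0, -0.0]]
ft_force: [1.0, 0.6, -0.4]
grip_width: -0.0004
```

```bash
python3 t.py w15; python3 - <<'E'
from h import *
plan([((.305,-.325,.10),Rt(-1.4,0)),((.305,-.325,.024),Rt(-1.4,0))],0,step=4,ang=6)
E
```

```text
35.3 [ 0.3023 -0.309   0.1275] F [ 1.   0.6 -0.4] w -0.0004
rim [386   0] [ 0.4338 -0.3965]
rim [368 143] [ 0.3437 -0.3932]
rim [151 143] [ 0.3479 -0.237 ]
rim [135   0] [ 0.4381 -0.2387]
stripe [ 0.4039 -0.4035] [0.0685 0.0052] deg -1.43
[0, 1.72, 2.72, 0.14, 0.0, 0.0, 0.0],
-- [ 0.305 -0.325  0.1  ]
[0, 0.0, 3.8, 0.0, 0.0, 0.0, 0.0],
[0, 0.02, 3.8, 0.0, 0.0, 0.0, 0.0],
-- [ 0.305 -0.325  0.024]
```

servo_tool:
  motion:
    - [0, 1.7, 2.7, 0.1, 0, 0, 0]
    - [0, 0, 3.8, 0, 0, 0, 0]
    - [0, 0, 3.6, 0, 0, 0, 0]
    - [0, 0, 0, 0, 0, 0, 0]
    - [0, 0, 0, 0.8, 0, 0, 0]
    - [0, 0, 0, 0.8, 0, 0, 0]
    - [0, 0, 0, 0.4, 0, 0, 0]
    - [0, 0, 0, 0.4, 0, 0, 0]

```text
time_s: 36.35
position: [0.3298, -0.3249, 0.0264]
tcp_rot: [[-0.021, 0.0, 1.0], [-1.0, 0.002, -0.021], [-0.002, -1.0, -0.0]]
ft_force: [0.4, 0.4, 0.4]
grip_width: 0.0005
```

servo_tool:
  motion:
    - [0, 0, 0, 0.3, 0, 0, 0]
    - [0, 0, 0, 0.2, 0, 0, 0]

```text
time_s: 36.6
position: [0.3336, -0.3251, 0.0261]
tcp_rot: [[-0.022, -0.001, 1.0], [-1.0, 0.002, -0.022], [-0.002, -1.0, -0.001]]
ft_force: [-8.1, 2.3, 6.0]
grip_width: -0.0
```

servo_tool:
  motion:
    - [0, 0, 0, 0.2, 0, 0, 0]
    - [0, 0, 0, 0.1, 0, 0, 0]

```text
time_s: 36.85
position: [0.3363, -0.3252, 0.0261]
tcp_rot: [[-0.023, -0.002, 1.0], [-1.0, 0.002, -0.023], [-0.002, -1.0, -0.002]]
ft_force: [-7.4, 1.4, 5.8]
grip_width: 0.0002
```

servo_tool:
  motion:
    - [0, 0, 0, 0.1, 0, 0, 0]
    - [0, 0, 0, 0.1, 0, 0, 0]

```text
time_s: 37.1
position: [0.3382, -0.3252, 0.0261]
tcp_rot: [[-0.023, -0.002, 1.0], [-1.0, 0.002, -0.023], [-0.002, -1.0, -0.002]]
ft_force: [-8.3, 2.1, 5.3]
grip_width: 0.0003
```

servo_tool:
  motion:
    - [0, 0, 0, 0.1, 0, 0, 0]
    - [0, 0, 0, 0.1, 0, 0, 0]

```text
time_s: 37.35
position: [0.3402, -0.3253, 0.0261]
tcp_rot: [[-0.023, -0.002, 1.0], [-1.0, 0.002, -0.023], [-0.002, -1.0, -0.002]]
ft_force: [-7.9, 1.8, 5.8]
grip_width: 0.0003
```

servo_tool:
  motion:
    - [0, 0, 0, 0.1, 0, 0, 0]
    - [0, 0, 0, 0.1, 0, 0, 0]

```text
time_s: 37.6
position: [0.3422, -0.3254, 0.0261]
tcp_rot: [[-0.023, -0.002, 1.0], [-1.0, 0.002, -0.023], [-0.002, -1.0, -0.002]]
ft_force: [-7.3, 1.5, 5.4]
grip_width: -0.0001
```

```bash
python3 t.py w16
```

```text
37.6 [ 0.3422 -0.3254  0.0261] F [-7.3  1.5  5.4] w -0.0001
rim [448   0] [ 0.4523 -0.3966]
rim [404 250] [ 0.3538 -0.394 ]
rim [ 57 249] [ 0.3577 -0.2375]
rim [1 0] [ 0.4561 -0.2398]
stripe [ 0.4168 -0.4046] [0.0871 0.0038] deg -1.37
```

servo_tool:
  motion:
    - [0, 0, 0, 0.1, 0, 0, 0]
    - [0, 0, 0, 0.1, 0, 0, 0]

```text
time_s: 37.9
position: [0.3432, -0.3253, 0.0261]
tcp_rot: [[-0.023, -0.003, 1.0], [-1.0, 0.002, -0.023], [-0.002, -1.0, -0.003]]
ft_force: [-19.1, 2.6, 9.4]
grip_width: 0.0001
```

servo_tool:
  motion:
    - [0, 0, 0, 0.1, 0, 0, 0]
    - [0, 0, 0, 0, 0, 0, 0]

```text
time_s: 38.15
position: [0.3433, -0.3253, 0.0261]
tcp_rot: [[-0.024, -0.005, 1.0], [-1.0, 0.003, -0.024], [-0.002, -1.0, -0.005]]
ft_force: [-21.1, 2.9, 10.6]
grip_width: -0.0001
```

servo_tool:
  motion:
    - [0, 0, 0, -0.5, 0, 0, 0]
    - [0, 0, 0, -1.5, 0, 0, 0]
    - [0, 0, -4, 0, 0, 0, 0]
    - [0, 0, -5, 0, 0, 0, 0]
    - [0, -3.8, -2, 3, 0, 0, 0]
    - [0, -3.8, 0, 3.5, 0, 0, 0]
    - [0, -3.8, 0, 3.5, 0, 0, 0]
    - [0, -3.8, 0, 2, 0, 0, 0]
    - [0, 0, 0, 0, 0, 0, 0]

```text
time_s: 39.28
position: [0.4508, -0.1731, 0.136]
tcp_rot: [[-0.017, -0.0, 1.0], [-1.0, 0.003, -0.017], [-0.003, -1.0, -0.0]]
ft_force: [-0.7, -0.1, 0.3]
grip_width: 0.0002
```

```bash
python3 t.py w17; python3 - <<'E'
from h import *
plan([((.45,-.185,.12),Rt(-1.4,0)),((.45,-.185,.026),Rt(-1.4,0))],0,step=4,ang=6)
E
```

```text
39.27 [ 0.4508 -0.1731  0.136 ] F [-0.7 -0.1  0.3] w 0.0002
rim [511  65] [ 0.5439 -0.3528]
rim [511 277] [ 0.3734 -0.3941]
rim [505 294] [ 0.3561 -0.3931]
rim [327 294] [ 0.3583 -0.2368]
rim [318 267] [ 0.3858 -0.2275]
rim [335  68] [ 0.5441 -0.2316]
stripe [ 0.551  -0.3086] [0.1057 0.0057] deg 88.48
[0, 1.01, 1.62, 0.03, 0.0, 0.3, 0.0],
-- [ 0.45  -0.185  0.12 ]
[0, 0.0, 3.1, 0.0, 0.0, 0.0, 0.0],
[0, 0.0, 3.2, 0.0, 0.0, 0.0, 0.0],
[0, 0.02, 3.1, 0.0, 0.0, 0.0, 0.0],
-- [ 0.45  -0.185  0.026]
```

servo_tool:
  motion:
    - [0, 0, 1.6, 2.0, 0, 0.3, 0]
    - [0, 0, 3.1, 0, 0, 0, 0]
    - [0, 0, 3.2, 0, 0, 0, 0]
    - [0, 0, 2.9, 0, 0, 0, 0]
    - [0, 0.8, 0, 0, 0, 0, 0]
    - [0, 0.8, 0, 0, 0, 0, 0]
    - [0, 0.8, 0, 0, 0, 0, 0]
    - [0, 0.8, 0, 0, 0, 0, 0]
    - [0, 0.6, 0, 0, 0, 0, 0]

```text
time_s: 40.45
position: [0.4686, -0.2146, 0.0286]
tcp_rot: [[-0.027, 0.0, 1.0], [-1.0, 0.002, -0.027], [-0.002, -1.0, 0.0]]
ft_force: [0.0, 0.6, -0.9]
grip_width: 0.0001
```

servo_tool:
  motion:
    - [0, 0.3, 0, 0, 0, 0, 0]
    - [0, 0.2, 0, 0, 0, 0, 0]

```text
time_s: 40.7
position: [0.4684, -0.219, 0.0283]
tcp_rot: [[-0.027, -0.0, 1.0], [-1.0, 0.002, -0.027], [-0.002, -1.0, -0.0]]
ft_force: [-0.8, 0.4, 0.3]
grip_width: -0.0001
```

servo_tool:
  motion:
    - [0, 0.2, 0, 0, 0, 0, 0]
    - [0, 0.2, 0, 0, 0, 0, 0]

```text
time_s: 40.95
position: [0.4683, -0.223, 0.0283]
tcp_rot: [[-0.027, -0.0, 1.0], [-1.0, 0.002, -0.027], [-0.002, -1.0, -0.0]]
ft_force: [-0.1, -0.5, -0.6]
grip_width: 0.0001
```

servo_tool:
  motion:
    - [0, 0.1, 0, 0, 0, 0, 0]
    - [0, 0.1, 0, 0, 0, 0, 0]

```text
time_s: 41.2
position: [0.4682, -0.2246, 0.0282]
tcp_rot: [[-0.027, -0.0, 1.0], [-1.0, 0.003, -0.027], [-0.003, -1.0, -0.0]]
ft_force: [1.4, 5.1, 1.6]
grip_width: -0.0
```

servo_tool:
  motion:
    - [0, 0.1, 0, 0, 0, 0, 0]
    - [0, 0.1, 0, 0, 0, 0, 0]

```text
time_s: 41.45
position: [0.4685, -0.2253, 0.0281]
tcp_rot: [[-0.026, -0.0, 1.0], [-1.0, 0.005, -0.026], [-0.005, -1.0, -0.0]]
ft_force: [1.9, 12.1, 4.5]
grip_width: -0.0
```

servo_tool:
  motion:
    - [0, -0.4, 0, 0, 0, 0, 0]
    - [0, -2, 0, 0, 0, 0, 0]
    - [0, -1, -4, 0, 0, 0, 0]
    - [0, 0, -5, 0, 0, 0, 0]
    - [0, 3, -3, -3, 0, 0, 0]
    - [0, 3.5, -3, -3, 0, 0, 0]
    - [0, 3.5, -2, -1, 0, 0, 0]
    - [0, 0, 0, 0, 0, 0, 0]
    - [0, 0, 0, 0, 0, 0, 0]

```text
time_s: 42.58
position: [0.397, -0.29, 0.1976]
tcp_rot: [[-0.026, -0.0, 1.0], [-1.0, 0.003, -0.026], [-0.003, -1.0, -0.0]]
ft_force: [0.3, 0.7, -0.1]
grip_width: -0.0001
```

```bash
python3 t.py w18; python3 - <<'E'
import cv2,numpy as np
im=np.load("pics/w18.npz")["im"];cv2.imwrite("pics/w18b.png",cv2.resize(im,(800,600),interpolation=cv2.INTER_CUBIC)[:,:,::-1])
E
```

```text
42.58 [ 0.397  -0.29    0.1976] F [ 0.3  0.7 -0.1] w -0.0001
rim [381   2] [ 0.5417 -0.3988]
rim [358 212] [ 0.3557 -0.3948]
rim [203 213] [ 0.3585 -0.2382]
rim [189   3] [ 0.5453 -0.241 ]
stripe [ 0.4553 -0.4048] [0.1599 0.0052] deg -1.47
```

View pics/w18b.png

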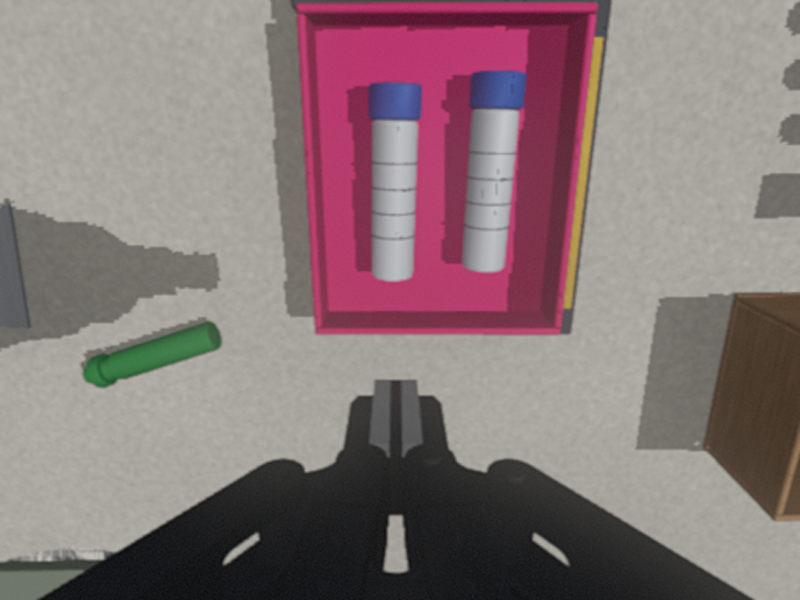

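```bash
python3 - <<'E'
from h import *
plan([((.312,-.325,.12),Rt(-1.4,0)),((.312,-.325,.026),Rt(-1.4,0))],0,step=4.5,ang=6)
E
```

```text
[0, 1.2, 2.6, -2.8, 0.0, 0.0, 0.0],
[0, 1.3, 2.6, -2.8, 0.0, 0.0, 0.0],
[0, 1.25, 2.54, -2.8, 0.0, 0.0, -0.2],
-- [ 0.312 -0.325  0.12 ]
[0, 0.0, 3.1, 0.0, 0.0, 0.0, 0.0],
[0, 0.0, 3.2, 0.0, 0.0, 0.0, 0.0],
[0, 0.0, 3.1, 0.0, 0.0, 0.0, 0.0],
-- [ 0.312 -0.325  0.026]
```

servo_tool:
  motion:
    - [0, 1.2, 2.6, -2.8, 0, 0, 0]
    - [0, 1.3, 2.6, -2.8, 0, 0, 0]
    - [0, 1.2, 2.5, -2.8, 0, 0, 0]
    - [0, 0, 3.1, 0, 0, 0, 0]
    - [0, 0, 3.2, 0, 0, 0, 0]
    - [0, 0, 3, 0, 0, 0, 0]
    - [0, 0, 0, 0, 0, 0, 0]
    - [0, 0, 0, 1, 0, 0, 0]
    - [0, 0, 0, 1, 0, 0, 0]
    - [0, 0, 0, 0.5, 0, 0, 0]

```text
time_s: 43.88
position: [0.3373, -0.326, 0.0289]
tcp_rot: [[-0.025, 0.0, 1.0], [-1.0, 0.002, -0.025], [-0.002, -1.0, 0.0]]
ft_force: [1.0, -0.8, 0.4]
grip_width: 0.0003
```

servo_tool:
  motion:
    - [0, 0, 0, 0.3, 0, 0, 0]
    - [0, 0, 0, 0.1, 0, 0, 0]

```text
time_s: 44.12
position: [0.3405, -0.3265, 0.0283]
tcp_rot: [[-0.027, -0.0, 1.0], [-1.0, 0.002, -0.027], [-0.002, -1.0, -0.0]]
ft_force: [-0.2, 0.2, 0.6]
grip_width: -0.0002
```

servo_tool:
  motion:
    - [0, 0, 0, 0.1, 0, 0, 0]
    - [0, 0, 0, 0.1, 0, 0, 0]

```text
time_s: 44.38
position: [0.3423, -0.3267, 0.0281]
tcp_rot: [[-0.027, -0.0, 1.0], [-1.0, 0.002, -0.027], [-0.002, -1.0, -0.0]]
ft_force: [-0.6, -0.3, 0.1]
grip_width: -0.0002
```

servo_tool:
  motion:
    - [0, 0, 0, 0.1, 0, 0, 0]
    - [0, 0, 0, 0, 0, 0, 0]

```text
time_s: 44.62
position: [0.3433, -0.3267, 0.0281]
tcp_rot: [[-0.027, -0.0, 1.0], [-1.0, 0.002, -0.027], [-0.002, -1.0, -0.0]]
ft_force: [-2.0, -0.1, 1.4]
grip_width: -0.0004
```

servo_tool:
  motion:
    - [0, 0, 0, 0.1, 0, 0, 0]
    - [0, 0, 0, 0, 0, 0, 0]

```text
time_s: 44.88
position: [0.3433, -0.3267, 0.0281]
tcp_rot: [[-0.028, -0.002, 1.0], [-1.0, 0.002, -0.028], [-0.002, -1.0, -0.002]]
ft_force: [-8.7, 0.3, 2.7]
grip_width: 0.0
```

servo_tool:
  motion:
    - [0, 0, 0, -0.5, 0, 0, 0]
    - [0, 0, 0, -1.5, 0, 0, 0]
    - [0, 0, -4, 0, 0, 0, 0]
    - [0, 0, -5, 0, 0, 0, 0]
    - [0, -2, -5, 3, 0, 0, 0]
    - [0, -1.5, -4, 3, 0, 0, 0]
    - [0, 0, -1, 3, 0, 0, 0]
    - [0, 0, 0, 0, 0, 0, 0]
    - [0, 0, 0, 0, 0, 0, 0]

```text
time_s: 46.0
position: [0.4147, -0.294, 0.2178]
tcp_rot: [[-0.027, -0.0, 1.0], [-1.0, 0.003, -0.027], [-0.003, -1.0, -0.0]]
ft_force: [-0.5, -0.0, 1.1]
grip_width: -0.0003
```

```bash
python3 t.py w19; python3 - <<'E'
from h import *
im,P=snap("scene","scene1");A=np.load("pics/scene0.npz")["im"]
hsv=cv2.cvtColor(im,cv2.COLOR_RGB2HSV)
m=cv2.inRange(hsv,(0,120,20),(12,255,120));k,l,s,c=cv2.connectedComponentsWithStats(m)
for i in range(1,k):
    w=onz(P,c[i],.02)
    if s[i,4]>10 and .3<w[0]<.75 and abs(w[1])<.45: print("dark amber",s[i,4],np.round(w,3))
d=cv2.absdiff(im,A).max(2)
for n,p in(("spatula",(.48,.0,0.)),("jar",(.80,.21,.04)),("beaker",(.716,-.227,.04)),("greenlook",(.333,-.11,.01))):
    u,v=proj(P,p).astype(int);print(n,(u,v),"max change",d[v-8:v+8,u-8:u+8].mean())
E
```

```text
46.0 [ 0.4147 -0.294   0.2178] F [-0.5 -0.   1.1] w -0.0003
rim [365  29] [ 0.5425 -0.3981]
rim [347 220] [ 0.3557 -0.3946]
rim [204 221] [ 0.3587 -0.2389]
rim [191  30] [ 0.5461 -0.2417]
stripe [ 0.5509 -0.3189] [0.1302 0.0052] deg 88.6
stripe [ 0.4548 -0.4045] [0.1594 0.0054] deg -1.47
dark amber 37 [0.348 0.348 0.02 ]
dark amber 134 [0.432 0.334 0.02 ]
dark amber 25 [0.554 0.305 0.02 ]
dark amber 16 [0.554 0.158 0.02 ]
spatula (np.int64(250), np.int64(218)) max change 12.46875
jar (np.int64(357), np.int64(206)) max change 1.5234375
beaker (np.int64(276), np.int64(272)) max change 1.4296875
greenlook (np.int64(198), np.int64(219)) max change 1.93359375
```

```bash
python3 -c "
from rig import *;print(finish_job())"
```

```text
the job is handed in; nothing more can be done
None
```

All three tubes are sorted, the pink tray is home with both plastic tubes in it, and the job was handed in at about 46 s. The finish call gave no verdict.

**What I did:**
- I laid the amber tube flat in the middle of the orange tray, then both blue-capped tubes flat in the pink tray. Each was lowered until it touched before release.
- I then pushed the pink tray with closed fingers: towards the far stop, sideways onto the right stop, and ended with light pushes on both.

**Last checks:**
- **Tray:** its sides measure about −1.1 to −1.3° and the stops about −1.4°, which agrees within about 0.4°. Both walls sit at the stop faces within 1–2 mm. The final nudges met solid resistance at the same positions as before.
- **Tubes:** the last wrist picture showed both plastic tubes flat in the pink tray. The final scene image still had amber at the glass tube's place in the orange tray.
- **Bystanders:** the image around the jar and the beaker was unchanged. The patch around the spatula did change between the first and last picture. I put that down to the arm or its shadow, because the gripper never came near it, but I did not check further.

**Not as gentle as intended:**
- **Glass tube:** lowering it into the orange tray pressed to about 47 N at the wrist, through the tube or fingertips.
- **First tray push:** this peaked at about 57 N through the fingertips and did not square the tray. The later pushes stayed at about 21 N or below and did square it.

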